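Clamp a glued board block in a capstan press

ROBOT

A 6-joint arm with a two-finger parallel gripper is mounted at the origin on the work surface. World frame = base frame: x ahead of the robot, y to its left, z up, the work surface at z = 0. Lengths are in mm, angles in rad, forces in N, time in s.
With the tool pointing down it reaches from about 250 to 775 mm from the base axis. Payload 4 kg.
Tool frame: the origin (TCP) lies at the very end of the fingers, on their centre line; the grasp point (between the pads) lies 19 mm behind it (robot.grip_point_offset is the distance from the TCP to the grasp point, in mm); x points along the fingers, y is the direction in which the jaws open and shut, and the axes are right-handed (so a half turn about x gives the same grasp; the last joint's range is limited). The gripper opens to 94 mm and grips with 3 to 60 N. Pads are 16 mm wide; open, the fingers measure 119 mm over their backs; the gripper's body (75 mm by 177 mm) begins 78 mm behind the grasp point.
Start: joints at [-1.375, 0.087, 1.371, -0, 1.684, -0.103], TCP at [161.903, -525.65, 205.506] pointing down, gripper open.
Joint ranges: [-3.1, 3.1], [-0.76, 2.03], [0.27, 2.55], [-1.08, 4.22], [0.17, 2.65], [-2.57, 2.57]. Speed limits (rad/s): [2.79, 2.79, 3.14, 3.14, 3.14, 3.14].

INTERFACE

Orientations are given as a rotation vector (axis times angle).
In Python, from rig import robot gives the robot as it stands. The module is installed in compiled form; this text tells all that it offers.
- The arm moves only by the tool carry_out, never from a script. Its argument "commands" is a list of rows, each an object with "jaw": the opening, from 0 (shut) to 1 (fully open); "xyz": the shift along the tool's x, y, z in cm, a list of three; "rot": the turn, a rotation vector about the tool's x, y, z in degrees, a list of three. In form: [{"jaw": jaw, "xyz": [tx, ty, tz], "rot": [ax, ay, az]}, ...]. A call has 1 to 20 rows; each row is the pose to reach, as a shift and turn from the pose commanded when the call began, along the tool's axes at that moment; what a row does not reach only later rows make up. A row lasts 1/10 s, in which the tool goes at most 50 mm and 8.59 degrees, less where a joint would pass 70% of its speed; a pose out of reach is approached as far as the arm can. A call with a gripper value outside its range is refused whole. The fingers move at their own pace and stop on an object; "newtons" is the grip in N (left out, the last holds). Time passes only in rows, so rows that repeat a pose let the fingers close. It gives the time, the measured TCP pose, the force and the opening at its end, in the units of the state.
- robot.state(): the state, without advancing time (a new reading comes with each control period).
- robot.get_image(name): name is "side" or "top" or "wrist"; returns (picture, depth): 420x560x3 uint8, blue, green, red; 420x560 float32, mm along the optical axis (not along the pixel's ray), 0 where there is no reading.
- robot.camera_params(name): a dict with "mtx" (3x3 intrinsics, pixels), "dist" ([k1, k2, p1, p2, k3] as OpenCV has them; the pictures are not rectified), "cam_to_world" (4x4, takes a point from camera to world coordinates). Camera axes: x right, y up, looking along -z (the intrinsics and any distortion apply to the point x, -y, -z); pixel columns grow to the right and rows downward; lengths in mm; the calibration is good to about 2 mm. A picture is of the moment at which its call begins: read the wrist's pose just before it. camera_params takes no time and is no camera call; for the wrist camera it gives the pose at the moment of the call.
- robot.job_done(): hands the job in, once; it reports no verdict.
Trained networks look in the newest picture that a camera, given by its name, has taken for a name from the list of things; names that differ only in an ending like _2 or _b are one class to them, and where a whole thing is asked for, a point or a joint stands for the part that bears it (a point fixed in the world has none). Each returns a list of dicts, best first, with "score" (0 to 1); they miss things now and then, are a little off and sometimes report something else, mostly with a low value. They report only what shows in the picture. A call takes as long as a camera call. They do not tell look-alikes from the thing itself.
- robot.cut_out(camera, label): "pixels" (420x560 bool, what is visible of it) and "position" ([column, row] in pixels, amid what is visible of it).
- robot.landmark_of(camera, label): "position" ([column, row] in pixels: a listed point, or the origin of a listed thing).
The state is a dict: "time": time; "joint_pos": joint angles; "qvel": joint speeds; "joint_efforts": joint torques, N m; "ee_pos": TCP position; "orientation": TCP orientation; "ft_force": force on the tool from outside, world axes, zero at the start; "ft_torque": the same for the moment, N m; "opening": opening from 0.0 (shut) to 1.0 (fully open).
Only numpy, scipy, OpenCV 4.12 (cv2) and the standard library are available. Lean on these libraries where they do the work, as an engineer would, in place of code of your own. Each camera call takes 0.05 s, during which the arm holds its last target.

TASK

Stand the glued cardboard block in the middle of the press bay, plies facing the fence, and let it go; then wind the jaw in by pushing the capstan's spokes clockwise, one after another, until you feel it grip the block firmly, at about 25 N. Do not overtighten or force the spokes, move the jaw only with the capstan, leave the mug, the spool and the blue bundle alone, and leave the block clamped with your hand clear.

Things in the scene. Friction and masses are not known exactly. Their poses are not given: they have to be found in the camera images.
- block: The glued board block: brown and pale cardboard plies, a box 60 (its x) x 45 (its y, across the plies) x 85 mm tall (its z), about 0.2 kg, standing on the table. Origin at the centre of its underside.
- press: Blue gluing press, fixed to the table. Base 160 (x) x 460 mm (y, -175 to +285), 30 mm high; origin on the table, below the bed's centre line. Along its y axis, from -y to +y: steel fence, bay for the block, sprung pressure pad on the carriage, capstan.
- bridge (a point): Middle of the top of the dark bar over the capstan's hub (150 mm above the table), axes as the press. The bar is 20 mm wide, its underside 137 mm above the table, and runs along y from a portal (146 mm wide in x, 16 mm thick) 126 mm to -y, to a post 130 mm to +y, so that a finger cannot follow a spoke all the way round.
- bay (a point): Point on top of the bed (30 mm above the table), axes as the press. The block belongs here, its 45 mm thickness along y: its centre on this point leaves 13 mm to the fence. The bay is open to -x and +x. From fence to pad there are 72 to 112 mm at the start.
- fence: Fixed steel fence at the -y end of the bay, 110 mm wide, its top 115 mm above the table. Origin on the bed (30 mm above the table) in the middle of its pressing face, which looks to +y; the point bay is 35.5 mm in front of it.
- carriage: Blue jaw that the capstan drives to -y, 16 mm per rad, with a brass foot and a steel pad (80 mm wide, top 99 mm above the table). Origin on the bed. The pad's face is about 58 mm to -y of it, but the foot is screwed in or out by up to 9 mm, unmeasured: the bite must be felt. The pad's springs give 1 mm per 5 N, at most 14 mm.
- hub (a point): Centre of the capstan on its upright axis, at the height of the spokes' middle line (105 mm above the table); on the press at x = 0, y = +130. Closed fingers dipped 10 to 20 mm below this height beside a spoke can push it round.
- capstan (a joint): Turn in rad, growing CLOCKWISE seen from above, which closes the jaw; starts between -0.8 and 0.8, can go from -1.2 to 6.5. 4 level steel spokes at right angles, 12 mm thick, run from the hub (radius 20 mm) to red balls (22 mm) centred 102 mm from the axis. At 0 they point along the press's +x, +y, -x and -y; at q they have turned by q clockwise.
- spoke (a point): On the capstan, in the middle of one spoke, 80 mm from its axis (along the press's -x at joint value 0). A friction brake of 0.6 N m holds the capstan where it is left: a spoke takes some 6 to 7.5 N here to turn freely, and each 10 N of clamping adds about 2 N, so about 12 N here means the right grip of 25 N.
- spool: Bystander, to be left alone: green spool, 60 mm across, 60 mm tall.
- bundle: Bystander, to be left alone: blue cloth-bound bundle 50 x 35 x 70 mm, not for pressing now.
- mug: Bystander, to be left alone: blue mug, 80 mm across, 90 mm tall.
Mind the look-alikes: they are no part of the job. Of the things shaped like the block, the brown one is meant.

How it is judged (in metres and radians):
On the way, in this order (a step that is already met when the one before it is completed fails the run):
1. the block stands upright and square on the bed, in the middle of the bay, let go and not yet clamped (angle between block's own z axis and vertical below 0.1 rad and x of block in the frame of bay between -0.012 and 0.012 m and z of block in the frame of bay between -0.006 and 0.006 m and y of block in the frame of bay between -0.016 and 0.05 m and angle between the y axis of block and the y axis of press, either way round below 0.17 rad and contact force between the fingers and block below 0.1 N and contact force between fence and block below 5 N), for 0.2 s.
2. the jaw grips the block against the fence with 15 to 35 N (angle between block's own z axis and vertical below 0.1 rad and x of block in the frame of bay between -0.012 and 0.012 m and z of block in the frame of bay between -0.006 and 0.006 m and y of block in the frame of bay between -0.016 and 0.05 m and angle between the y axis of block and the y axis of press, either way round below 0.17 rad and contact force between fence and block between 15 and 35 N and contact force between carriage and block above 12 N), for 0.2 s.
At the end, for the whole second after the job is handed in: The block stands upright (within 0.1 rad) on the bed, square to the press (within 0.17 rad), within 12 mm of the bay's centre line (x), held between pad and fence with 15 to 35 N on the fence and at rest, with nothing touched by the robot; never more than 45 N on the block or 25 N on the capstan (all of step 2 and linear speed of block below 0.01 m/s and contact force between the fingers and block below 0.1 N and contact force between the fingers and capstan below 0.1 N).
It fails at once if the block is crushed (over 45 N between fence and block) (contact force between fence and block above 45 N).
It fails at once if the capstan is forced (over 25 N from the robot) (contact force between any of the fingers, the arm and capstan above 25 N).
It fails at once if the jaw is pushed by the robot itself (over 8 N) (contact force between any of the fingers, the arm and carriage above 8 N).
It fails at once if a bystander is moved by more than 20 mm (distance of any of spool, bundle, mug from where it was at the start of the episode above 0.02 m).
It also fails if it takes over 72 s, if anything falls off the work surface, if the arm or the gripper's body presses on something with over 40 N, if the wrist force passes 120 N, or if a joint passes its speed limit or range.

## Working session

There is one attempt and no reset: what is moved stays moved. The work goes in short steps, Python scripts to look and compute and a tool call to move; the robot and the scene stay as the last step left them, time stands still between calls to the robot, and variables do not carry over. Pictures are saved under pics/ and viewed, and the job is handed in when it is done.

Besides the shell and the picture viewer there is one more tool, called after "Call:" as name([rows], argument=value, ...), one row to a line, values as JSON. carry_out: Moves the arm, as the interface text tells. Its arguments: {"type":"object","properties":{"commands":{"type":"array","items":{"type":"object","properties":{"jaw":{"type":"number"},"xyz":{"type":"array","items":{"type":"number"}},"rot":{"type":"array","items":{"type":"number"}}}}},"newtons":{"type":"number"}},"required":["commands"]}

```bash
mkdir -p pics; cat > h.py <<'E'
import numpy as np,cv2
from scipy.spatial.transform import Rotation as R
from rig import robot
def pt(cam_params,px,depth=None,z=None):
    p=cam_params;u=cv2.undistortPoints(np.array([[px]],float),np.array(p["mtx"]),np.array(p["dist"]))[0,0]
    d=np.array([u[0],-u[1],-1.0]);T=np.array(p["cam_to_world"])
    if depth is not None: return T[:3,:3]@(d*depth)+T[:3,3]
    w=T[:3,:3]@d; s=(z-T[2,3])/w[2]; return T[:3,3]+s*w
def proj(p,X):
    T=np.linalg.inv(np.array(p["cam_to_world"]));c=T[:3,:3]@np.array(X,float)+T[:3,3]
    return cv2.projectPoints(np.array([[c[0],-c[1],-c[2]]]),np.zeros(3),np.zeros(3),np.array(p["mtx"]),np.array(p["dist"]))[0][0,0]
def cloud(p,depth,mask):
    v,u=np.nonzero(mask&(depth>0));q=cv2.undistortPoints(np.stack([u,v],1).astype(float)[:,None],np.array(p["mtx"]),np.array(p["dist"]))[:,0]
    d=depth[v,u][:,None]*np.c_[q[:,0],-q[:,1],-np.ones(len(u))];T=np.array(p["cam_to_world"]);return d@T[:3,:3].T+T[:3,3],np.stack([u,v],1)
E
python3 - <<'E'
from h import *
s=robot.state();print(s)
print(R.from_rotvec(s["orientation"]).as_matrix().round(3))
for c in("top","side","wrist"):
    im,d=robot.get_image(c);cv2.imwrite(f"pics/{c}0.png",im);np.save(f"{c}0.npy",d)
    p=robot.camera_params(c);print(c,np.array(p["cam_to_world"]).round(2))
E
```

```text
{'time': 0.0, 'joint_pos': array([-1.37508811e+00,  8.79434902e-02,  1.37222986e+00, -3.22880508e-05,
        1.68361314e+00, -1.03113918e-01]), 'qvel': array([ 0.00221583, -0.00011281, -0.00101713, -0.00072794, -0.00022973,
       -0.00053125]), 'joint_efforts': array([-6.70698828e-04, -3.40182281e+01, -3.02429080e+01,  7.17560481e-02,
        3.29865539e-02, -1.58444573e-04]), 'ee_pos': array([ 161.78711878, -525.0910789 ,  204.32286118]), 'orientation': array([ 2.06145582,  0.31261694, -2.06173432]), 'ft_force': array([-0.0989209 ,  0.51724387,  0.17954583]), 'ft_torque': array([0.03823929, 0.0183898 , 0.03653378]), 'opening': 0.9975524605412605}
[[-0.     0.294 -0.956]
 [ 0.002 -0.956 -0.294]
 [-1.    -0.002 -0.   ]]
top [[-1.00000e-02  1.00000e+00 -9.00000e-02  3.96750e+02]
 [-1.00000e+00 -1.00000e-02  2.00000e-02  7.69000e+00]
 [ 2.00000e-02  9.00000e-02  1.00000e+00  1.08079e+03]
 [ 0.00000e+00  0.00000e+00  0.00000e+00  1.00000e+00]]
side [[-9.50000e-01  1.50000e-01 -2.60000e-01  1.30660e+02]
 [-3.00000e-01 -5.40000e-01  7.90000e-01  1.12105e+03]
 [-2.00000e-02  8.30000e-01  5.60000e-01  8.74850e+02]
 [ 0.00000e+00  0.00000e+00  0.00000e+00  1.00000e+00]]
wrist [[ 2.9000e-01  9.2000e-01  2.7000e-01  2.4003e+02]
 [-9.6000e-01  2.8000e-01  8.0000e-02 -5.0194e+02]
 [-0.0000e+00 -2.8000e-01  9.6000e-01  3.8441e+02]
 [ 0.0000e+00  0.0000e+00  0.0000e+00  1.0000e+00]]
```

View pics/top0.png

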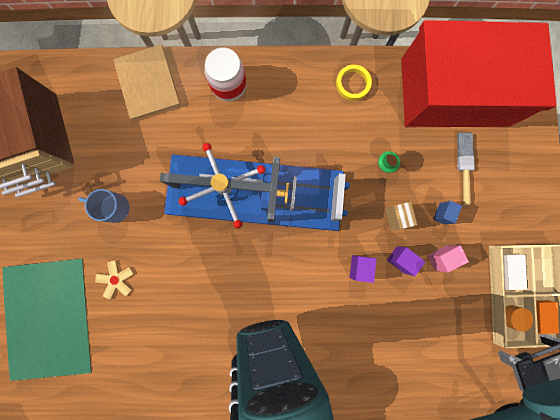

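View pics/side0.png

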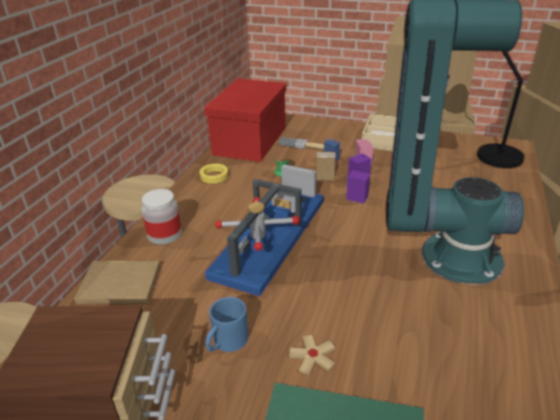

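```bash
python3 - <<'E'
from h import *
for c in("top","side"):
    for n in("block","press","bridge","bay","fence","carriage","hub","spoke","bundle","mug","spool"):
        r=robot.landmark_of(c,n);print(c,n,[(np.round(x["position"],1).tolist(),round(x["score"],2)) for x in r])
print(robot.state()["time"])
E
```

```text
top block [([358.9, 267.6], 0.88), ([396.3, 218.8], 0.87), ([438.6, 259.1], 0.74), ([399.3, 258.7], 0.67)]
top press [([274.9, 195.8], 0.77)]
top bridge [([219.0, 181.5], 0.78), ([223.4, 183.9], 0.64)]
top bay [([317.3, 195.0], 0.7), ([113.1, 208.5], 0.61)]
top fence [([440.5, 214.6], 0.29), ([220.5, 186.1], 0.21)]
top carriage [([268.4, 196.9], 0.96)]
top hub [([222.6, 185.6], 0.6)]
top spoke [([235.5, 217.2], 0.77)]
top bundle [([438.9, 213.4], 0.9)]
top mug [([114.2, 210.6], 0.83), ([438.1, 215.0], 0.3)]
top spool [([387.9, 160.6], 0.51)]
side block [([364.1, 169.1], 0.84), ([356.8, 180.2], 0.78), ([323.6, 176.7], 0.61), ([293.5, 200.1], 0.6), ([358.4, 195.7], 0.59)]
side press []
side bridge [([255.4, 208.0], 0.71), ([278.5, 226.9], 0.46)]
side bay [([292.5, 198.1], 0.79)]
side fence [([298.1, 191.5], 0.81)]
side carriage [([278.1, 220.2], 0.94), ([282.1, 170.3], 0.26)]
side hub [([259.6, 221.2], 0.64), ([276.7, 225.3], 0.59)]
side spoke [([289.6, 219.3], 0.7)]
side bundle [([256.5, 223.5], 0.75), ([332.2, 154.3], 0.64)]
side mug [([231.7, 336.5], 0.82)]
side spool [([280.2, 171.2], 0.56)]
1.25
```

Top view: striped brown/pale block at (404,215). Look-alikes are the purple ones at (363,268) and (406,261), the pink one at (450,258) and the blue bundle at (447,212). The description picks (404,215). The press runs from the fence at (341,195) to the post at (165,180). I'll check a crop and measure.

```bash
python3 - <<'E'
from h import *
im=cv2.imread("pics/top0.png");d=np.load("top0.npy");p=robot.camera_params("top")
a=cv2.resize(im[190:250,370:480],None,fx=7,fy=7,interpolation=cv2.INTER_CUBIC);cv2.imwrite("pics/crop.png",a)
b=cv2.resize(im[135:240,155:355],None,fx=4,fy=4,interpolation=cv2.INTER_CUBIC);cv2.imwrite("pics/crop2.png",b)
m=np.zeros(d.shape,bool);m[195:240,375:430]=1
C,uv=cloud(p,d,m)
print(np.histogram(C[:,2],bins=np.arange(-10,110,5)))
t=C[C[:,2]>80];print(len(t),cv2.minAreaRect(t[:,:2].astype(np.float32)),np.median(t[:,2]))
m[:]=0;m[140:240,150:355]=1
C,uv=cloud(p,d,m)
print(np.histogram(C[:,2],bins=np.arange(-10,170,6)))
t=C[(C[:,2]>22)&(C[:,2]<36)]
print("base",cv2.minAreaRect(t[:,:2].astype(np.float32)))
t=C[(C[:,2]>109)&(C[:,2]<120)&(C[:,1]<-80)];print("fence",len(t),t.min(0),t.max(0),cv2.minAreaRect(t[:,:2].astype(np.float32)))
t=C[(C[:,2]>143)&(C[:,2]<158)];print("bar",len(t),t.min(0),t.max(0),cv2.minAreaRect(t[:,:2].astype(np.float32)))
E
```

```text
(array([   9,  768, 1055,   25,   13,   14,   10,   14,   13,   10,   16,
         13,   12,   15,   12,   15,   12,   15,  170,  254,    2,    0,
          0]), array([-10,  -5,   0,   5,  10,  15,  20,  25,  30,  35,  40,  45,  50,
        55,  60,  65,  70,  75,  80,  85,  90,  95, 100, 105]))
426 ((460.13446044921875, -314.6922912597656), (60.18205642700195, 44.48461151123047), 13.90077018737793) 85.41387802700348
(array([ 183, 7573, 1681,   17,   16,  122, 5864, 1228,   35,   32,   43,
        211,   61,   90,  104,  262,   37,   50,  112,  333,  644,  150,
          7,   17,   23,   34, 1075,  373,   36]), array([-10,  -4,   2,   8,  14,  20,  26,  32,  38,  44,  50,  56,  62,
        68,  74,  80,  86,  92,  98, 104, 110, 116, 122, 128, 134, 140,
       146, 152, 158, 164]))
base ((529.5236206054688, 58.4281005859375), (467.9025573730469, 160.5054473876953), 83.761962890625)
fence 313 [ 452.51824101 -161.85247335  109.04119462] [ 561.75278222 -134.77452436  119.3890057 ] ((506.6134338378906, -147.8661346435547), (16.301528930664062, 109.30943298339844), 83.49560546875)
bar 1468 [452.55031951  -1.47551711 143.09563811] [598.81387772 277.0095293  157.95351096] ((538.9483642578125, 141.06211853027344), (273.58404541015625, 146.99766540527344), 83.75035095214844)
```

View pics/crop.png

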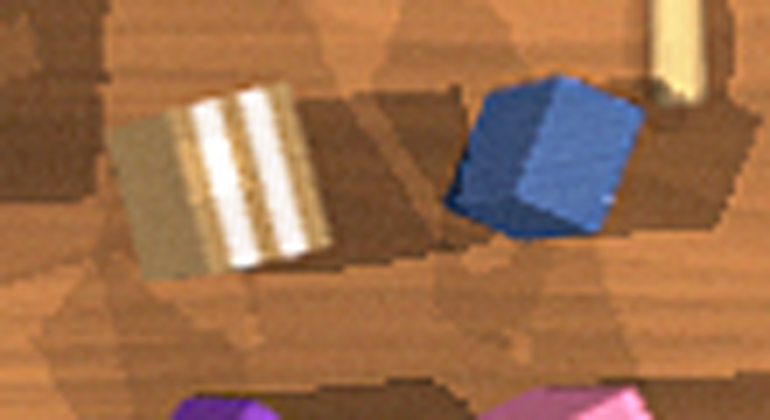

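View pics/crop2.png

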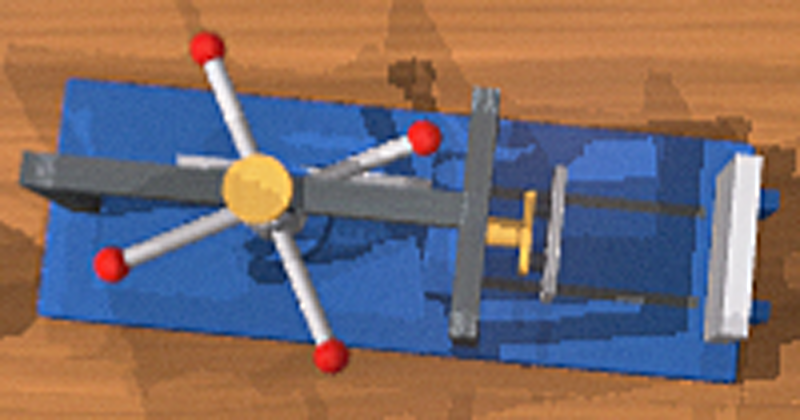

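View pics/wrist0.png

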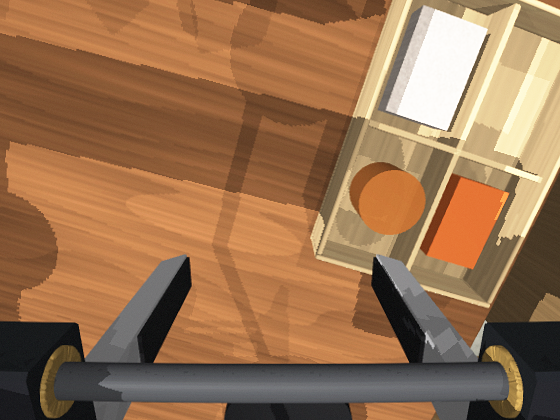

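The crop confirms that the choice is the brown and pale plied block. The blue one beside it is the bundle. Next I refine the press geometry and work out the first move.

```bash
cat >> h.py <<'E'
def go(x,y,z,yawdeg):
    """shift (cm, tool axes) and rot about tool axes (deg) to put TCP at xyz, tool down, tool y at yaw"""
    s=robot.state();A=R.from_rotvec(s["orientation"]).as_matrix()
    c,n=np.cos(np.radians(yawdeg)),np.sin(np.radians(yawdeg))
    ty=np.array([c,n,0]);tx=np.array([0,0,-1.]);B=np.stack([tx,ty,np.cross(tx,ty)],1)
    print("at",s["ee_pos"].round(1),"yaw",np.degrees(np.arctan2(A[1,1],A[0,1])).round(2),"F",s["ft_force"].round(2),"t",round(s["time"],2),"op",round(s["opening"],3))
    print("shift cm",(A.T@(np.array([x,y,z])-s["ee_pos"])/10).round(2),"rot deg",np.degrees(R.from_matrix(A.T@B).as_rotvec()).round(2))
E
python3 - <<'E'
from h import *
d=np.load("top0.npy");p=robot.camera_params("top");im=cv2.imread("pics/top0.png")
m=np.zeros(d.shape,bool);m[140:240,150:355]=1
C,uv=cloud(p,d,m)
yaw=np.radians(-6.24);ex=np.array([np.cos(yaw),np.sin(yaw)]);ey=np.array([-np.sin(yaw),np.cos(yaw)])
O=np.array([524.3,8.5])
P=np.c_[(C[:,:2]-O)@ex,(C[:,:2]-O)@ey,C[:,2]]
def rng(n,s):
    q=P[s];print(n,len(q),np.percentile(q,[1,50,99],axis=0).round(1).tolist())
z=P[:,2];y=P[:,1];x=P[:,0]
rng("base",(z>24)&(z<36)&(abs(y)<400))
rng("fence top",(z>108)&(z<122)&(y<-130))
rng("pad top",(z>92)&(z<106)&(y<0)&(y>-125))
rng("bar",(z>143)&(abs(x)<25)&(y>20)&(y<250))
rng("portal",(z>143)&(y<25))
rng("post",(z>143)&(y>245))
b=im.astype(int);red=(b[:,:,2]>150)&(b[:,:,1]<70)&(b[:,:,0]<70)
n,l,st,ce=cv2.connectedComponentsWithStats((red&m).astype(np.uint8))
for i in range(1,n):
    if st[i,4]>15:
        w=pt(p,ce[i],z=107);q=np.array([(w[:2]-O)@ex,(w[:2]-O)@ey]);print("ball",ce[i].round(1),q.round(1))
brass=(b[:,:,2]>170)&(b[:,:,0]<90)&(b[:,:,1]>120)
for n in ("block","bundle"): pass
go(460.1,-314.7,180,13.9)
E
```

```text
base 7175 [[-79.3, -159.9, 25.8], [-14.1, 47.0, 30.2], [78.1, 279.3, 34.6]]
fence top 315 [[-54.9, -165.4, 110.0], [-1.6, -157.0, 115.2], [53.4, -149.4, 119.1]]
pad top 111 [[-40.2, -48.8, 94.4], [1.6, -44.7, 99.7], [39.4, -7.2, 103.0]]
bar 970 [[-17.7, 22.8, 145.6], [-0.6, 132.0, 150.9], [16.3, 247.2, 159.2]]
portal 477 [[-72.1, -3.3, 146.7], [-1.6, 5.5, 150.2], [70.8, 23.3, 154.2]]
post 93 [[-10.2, 245.7, 146.4], [-0.6, 257.2, 150.2], [9.7, 269.9, 154.1]]
ball [205.8 146.4] [ 89.7 179.6]
ball [260.5 168.9] [47.1 40.5]
ball [181.6 200.6] [-48.7 222.7]
ball [236.3 223.8] [-91.7  84.9]
at [ 161.9 -525.7  205.5] yaw -72.88 F [ 0.87  0.06 -0.1 ] t 1.25 op 0.998
shift cm [  2.55 -11.38 -34.71] rot deg [-8.678e+01  1.000e-02 -1.000e-02]
```

Call:
carry_out([
  {"jaw": 1, "xyz": [0.3, -1, -3.2], "rot": [-8, 0, 0]},
  {"jaw": 1, "xyz": [0.5, -2, -6.4], "rot": [-16, 0, 0]},
  {"jaw": 1, "xyz": [0.8, -3, -9.5], "rot": [-24, 0, 0]},
  {"jaw": 1, "xyz": [1, -4.1, -12.6], "rot": [-32, 0, 0]},
  {"jaw": 1, "xyz": [1.2, -5.2, -15.8], "rot": [-40, 0, 0]},
  {"jaw": 1, "xyz": [1.5, -6.2, -19], "rot": [-48, 0, 0]},
  {"jaw": 1, "xyz": [1.8, -7.3, -22.2], "rot": [-56, 0, 0]},
  {"jaw": 1, "xyz": [2, -8.3, -25.3], "rot": [-64, 0, 0]},
  {"jaw": 1, "xyz": [2.3, -9.4, -28.5], "rot": [-72, 0, 0]},
  {"jaw": 1, "xyz": [2.5, -10.4, -31.6], "rot": [-80, 0, 0]},
  {"jaw": 1, "xyz": [2.55, -11.4, -34.7], "rot": [-86.8, 0, 0]},
  {"jaw": 1, "xyz": [2.55, -11.4, -34.7], "rot": [-86.8, 0, 0]},
  {"jaw": 1, "xyz": [2.55, -11.4, -34.7], "rot": [-86.8, 0, 0]},
], newtons=20)

```text
time: 2.55
ee_pos: [460.0, -314.4, 179.8]
orientation: [1.028, 1.315, -1.029]
ft_force: [0.7, 0.5, -0.3]
opening: 1.001
```

```bash
python3 - <<'E'
from h import *
go(460.1,-314.7,45,13.9)
im,d=robot.get_image("wrist");cv2.imwrite("pics/w1.png",im);p=robot.camera_params("wrist")
C,uv=cloud(p,d,np.ones(d.shape,bool))
s=(C[:,2]>78)&(C[:,2]<92)&(np.hypot(C[:,0]-460,C[:,1]+315)<48);t=C[s]
print(len(t),cv2.minAreaRect(t[:,:2].astype(np.float32)),np.median(t[:,2]))
E
```

```text
at [ 460.  -314.4  179.8] yaw 13.92 F [ 0.74  0.47 -0.34] t 2.55 op 1.001
shift cm [1.348e+01 1.000e-02 3.000e-02] rot deg [0.02 0.01 0.05]
4616 ((459.8472900390625, -316.028564453125), (59.3788948059082, 45.530906677246094), 12.647177696228027) 85.63352199351047
```

View pics/w1.png

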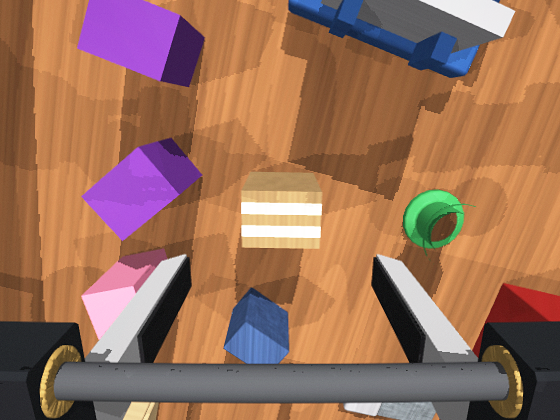

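The wrist view shows the plied block at (281,210), square between the fingers. The spool at (434,218), the pink box and the bundle are all clear of the finger paths. I'll descend and grip.

Call:
carry_out([
  {"jaw": 1, "xyz": [3, 0, 0.1], "rot": [0.5, 0, 0]},
  {"jaw": 1, "xyz": [6, 0, 0.1], "rot": [0.5, 0, 0]},
  {"jaw": 1, "xyz": [9, 0, 0.1], "rot": [0.5, 0, 0]},
  {"jaw": 1, "xyz": [11.5, 0, 0.1], "rot": [0.5, 0, 0]},
  {"jaw": 1, "xyz": [13.5, 0, 0.1], "rot": [0.5, 0, 0]},
  {"jaw": 1, "xyz": [13.5, 0, 0.1], "rot": [0.5, 0, 0]},
  {"jaw": 0.5, "xyz": [13.5, 0, 0.1], "rot": [0.5, 0, 0]},
  {"jaw": 0.5, "xyz": [13.5, 0, 0.1], "rot": [0.5, 0, 0]},
  {"jaw": 0.5, "xyz": [13.5, 0, 0.1], "rot": [0.5, 0, 0]},
  {"jaw": 0.5, "xyz": [13.5, 0, 0.1], "rot": [0.5, 0, 0]},
  {"jaw": 0.5, "xyz": [13.5, 0, 0.1], "rot": [0.5, 0, 0]},
  {"jaw": 0.5, "xyz": [13.5, 0, 0.1], "rot": [0.5, 0, 0]},
  {"jaw": 0.5, "xyz": [13.5, 0, 0.1], "rot": [0.5, 0, 0]},
], newtons=20)

```text
time: 3.9
ee_pos: [460.5, -316.0, 46.0]
orientation: [1.034, 1.309, -1.035]
ft_force: [-1.2, -0.4, 3.7]
opening: 0.637
```

```bash
python3 - <<'E'
from h import *
go(511.3,-103.5,175,-6.24)
E
```

```text
at [ 460.5 -316.    46. ] yaw 13.42 F [-1.19 -0.42  3.72] t 3.9 op 0.637
shift cm [-12.93   9.88 -19.47] rot deg [19.66  0.08 -0.05]
```

Call:
carry_out([
  {"jaw": 0.5, "xyz": [-3, 0, 0], "rot": [0, 0, 0]},
  {"jaw": 0.5, "xyz": [-7, 0, 0], "rot": [0, 0, 0]},
  {"jaw": 0.5, "xyz": [-11, 0, 0], "rot": [0, 0, 0]},
  {"jaw": 0.5, "xyz": [-14, 1, -2], "rot": [3, 0, 0]},
  {"jaw": 0.5, "xyz": [-14, 2.5, -5], "rot": [7, 0, 0]},
  {"jaw": 0.5, "xyz": [-14, 4, -8], "rot": [11, 0, 0]},
  {"jaw": 0.5, "xyz": [-14, 5.5, -11], "rot": [15, 0, 0]},
  {"jaw": 0.5, "xyz": [-14, 7, -14], "rot": [18, 0, 0]},
  {"jaw": 0.5, "xyz": [-14, 8.5, -17], "rot": [19.7, 0, 0]},
  {"jaw": 0.5, "xyz": [-14, 9.5, -18.8], "rot": [19.7, 0, 0]},
  {"jaw": 0.5, "xyz": [-14, 9.9, -19.5], "rot": [19.7, 0, 0]},
  {"jaw": 0.5, "xyz": [-14, 9.9, -19.5], "rot": [19.7, 0, 0]},
  {"jaw": 0.5, "xyz": [-14, 9.9, -19.5], "rot": [19.7, 0, 0]},
])

```text
time: 5.2
ee_pos: [510.9, -103.6, 184.4]
orientation: [1.289, 1.156, -1.291]
ft_force: [-0.7, -0.7, -3.1]
opening: 0.639
```

```bash
python3 - <<'E'
from h import *
go(511.3,-103.5,76,-6.24)
for c in("wrist","top"):
    im,d=robot.get_image(c);cv2.imwrite(f"pics/{c}2.png",im);np.save(f"{c}2.npy",d)
p=robot.camera_params("wrist");d=np.load("wrist2.npy")
C,uv=cloud(p,d,np.ones(d.shape,bool))
yaw=np.radians(-6.24);ex=np.array([np.cos(yaw),np.sin(yaw)]);ey=np.array([-np.sin(yaw),np.cos(yaw)])
P=np.c_[(C[:,:2]-[523.7,10.3])@ex,(C[:,:2]-[523.7,10.3])@ey,C[:,2]]
x,y,z=P.T
for n,s in(("fence",(z>109)&(z<121)&(y<-135)&(abs(x)<70)),("pad",(z>93)&(z<104)&(y>-90)&(y<-30)&(abs(x)<55)),("blocktop",(z>210)&(z<235)&(abs(x)<45)&(abs(y+114)<40))):
    q=P[s];print(n,len(q), np.percentile(q,[1,50,99],axis=0).round(1).tolist() if len(q) else "")
    if len(q): print(cv2.minAreaRect(q[:,:2].astype(np.float32)))
E
```

```text
at [ 510.9 -103.6  184.4] yaw -6.31 F [-0.69 -0.74 -3.1 ] t 5.2 op 0.639
shift cm [10.84  0.05 -0.02] rot deg [-0.07  0.04  0.07]
fence 0 
pad 1384 [[-38.2, -51.1, 97.9], [0.9, -47.2, 99.8], [39.3, -43.5, 101.4]]
((0.5401649475097656, -47.2309455871582), (79.1633071899414, 7.907978534698486), 0.09496961534023285)
blocktop 17425 [[-39.2, -136.4, 211.2], [0.0, -108.2, 224.2], [39.3, -91.6, 233.5]]
((-0.16029739379882812, -114.46551513671875), (46.563541412353516, 84.64077758789062), 89.71942138671875)
```

View pics/wrist2.png

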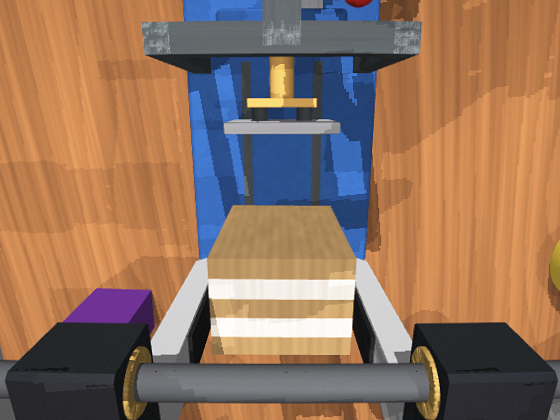

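View pics/top2.png

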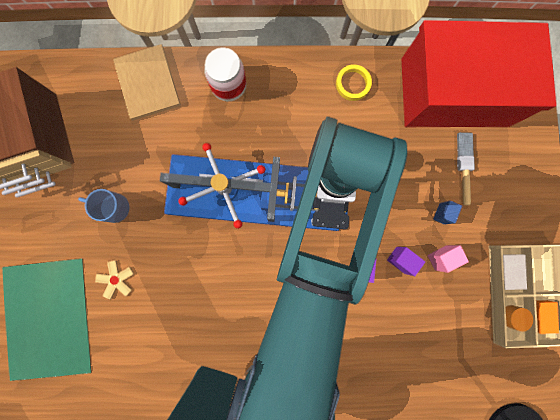

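The block is held square over the bay. The wrist camera puts the pad at press x=0.5, y=-51, so the frame is good. I'll lower it in stages.

Call:
carry_out([
  {"jaw": 0.5, "xyz": [3, 0, 0], "rot": [0, 0, 0]},
  {"jaw": 0.5, "xyz": [6, 0, 0], "rot": [0, 0, 0]},
  {"jaw": 0.5, "xyz": [8.5, 0, 0], "rot": [0, 0, 0]},
  {"jaw": 0.5, "xyz": [10, 0, 0], "rot": [0, 0, 0]},
  {"jaw": 0.5, "xyz": [10.4, 0, 0], "rot": [0, 0, 0]},
  {"jaw": 0.5, "xyz": [10.6, 0, 0], "rot": [0, 0, 0]},
  {"jaw": 0.5, "xyz": [10.7, 0, 0], "rot": [0, 0, 0]},
  {"jaw": 0.5, "xyz": [10.7, 0, 0], "rot": [0, 0, 0]},
])

```text
time: 6.1
ee_pos: [512.0, -103.4, 79.2]
orientation: [1.29, 1.153, -1.288]
ft_force: [0.0, -0.3, -2.8]
opening: 0.637
```

Call:
carry_out([
  {"jaw": 0.5, "xyz": [0.1, 0, 0], "rot": [0, 0, 0]},
  {"jaw": 0.5, "xyz": [0.2, 0, 0], "rot": [0, 0, 0]},
  {"jaw": 0.5, "xyz": [0.2, 0, 0], "rot": [0, 0, 0]},
])

```text
time: 6.4
ee_pos: [511.3, -102.9, 76.1]
orientation: [1.289, 1.155, -1.289]
ft_force: [0.9, -0.1, -2.8]
opening: 0.637
```

Call:
carry_out([
  {"jaw": 0.5, "xyz": [0.1, 0, 0], "rot": [0, 0, 0]},
  {"jaw": 0.5, "xyz": [0.1, 0, 0], "rot": [0, 0, 0]},
])

```text
time: 6.6
ee_pos: [511.4, -102.8, 76.0]
orientation: [1.289, 1.155, -1.289]
ft_force: [-1.9, 0.3, 3.1]
opening: 0.639
```

The bed is felt: Fz went from -2.8 to +3.1 N. I'll release and rise.

Call:
carry_out([
  {"jaw": 0.75, "xyz": [0, 0, 0], "rot": [0, 0, 0]},
  {"jaw": 0.85, "xyz": [0, 0, 0], "rot": [0, 0, 0]},
  {"jaw": 0.95, "xyz": [0, 0, 0], "rot": [0, 0, 0]},
  {"jaw": 1, "xyz": [0, 0, 0], "rot": [0, 0, 0]},
  {"jaw": 1, "xyz": [0, 0, 0], "rot": [0, 0, 0]},
  {"jaw": 1, "xyz": [-3, 0, 0], "rot": [0, 0, 0]},
  {"jaw": 1, "xyz": [-7, 0, 0], "rot": [0, 0, 0]},
  {"jaw": 1, "xyz": [-11, 0, 0], "rot": [0, 0, 0]},
  {"jaw": 1, "xyz": [-14, 0, 0], "rot": [0, 0, 0]},
  {"jaw": 1, "xyz": [-14, 0, 0], "rot": [0, 0, 0]},
])

```text
time: 7.6
ee_pos: [513.8, -103.7, 220.9]
orientation: [1.292, 1.145, -1.283]
ft_force: [-0.3, 1.0, 0.5]
opening: 1.002
```

```bash
cat > look.py <<'E'
from h import *
import sys
tag=sys.argv[1]
yaw=np.radians(-6.24);ex=np.array([np.cos(yaw),np.sin(yaw)]);ey=np.array([-np.sin(yaw),np.cos(yaw)]);O=np.array([523.7,10.3])
for c in sys.argv[2:]:
    p=robot.camera_params(c);im,d=robot.get_image(c);cv2.imwrite(f"pics/{c}{tag}.png",im)
    C,uv=cloud(p,d,np.ones(d.shape,bool));P=np.c_[(C[:,:2]-O)@ex,(C[:,:2]-O)@ey,C[:,2]];x,y,z=P.T
    for n,s in(("fence",(z>118-10)&(z<122)&(y<-147)&(y>-175)&(abs(x)<65)),("block",(z>106)&(z<122)&(abs(x)<45)&(y>-147)&(y<-70)),("pad",(z>93)&(z<105)&(y>-115)&(y<-30)&(abs(x)<55))):
        q=P[s]
        if len(q)>20: print(c,n,len(q), np.percentile(q,[1,50,99],axis=0).round(1).tolist(),cv2.minAreaRect(q[:,:2].astype(np.float32)))
    b=im.astype(int);red=(b[:,:,2]>150)&(b[:,:,1]<70)&(b[:,:,0]<70)
    n,l,st,ce=cv2.connectedComponentsWithStats(red.astype(np.uint8))
    for i in range(1,n):
        if st[i,4]>15:
            w=pt(p,ce[i],z=107);q=np.array([(w[:2]-O)@ex,(w[:2]-O)@ey-130])
            if 60<np.hypot(*q)<130: print(c,"ball",q.round(1),np.hypot(*q).round(1),"q mod 90:",((np.degrees(np.arctan2(q[0],q[1]))+45)%90-45).round(1))
s=robot.state();print(s["time"],s["ee_pos"].round(1),s["ft_force"].round(2))
E
python3 look.py 3 wrist top
python3 -c "
from h import *
go(470,60,180,-6.24)"
```

```text
wrist fence 2861 [[-53.1, -167.6, 108.4], [0.7, -158.1, 115.4], [54.0, -151.3, 117.0]] ((0.3615989685058594, -159.55303955078125), (17.29485511779785, 109.47988891601562), 89.81954193115234)
wrist block 4306 [[-28.7, -134.9, 109.2], [0.1, -111.3, 115.5], [29.4, -90.5, 117.0]] ((0.3139019012451172, -112.83045959472656), (45.26607894897461, 59.27374267578125), 89.43023681640625)
wrist pad 1308 [[-38.4, -90.9, 93.4], [0.2, -47.6, 99.4], [38.7, -43.0, 104.3]] ((-0.03595733642578125, -67.06849670410156), (48.1505012512207, 79.022216796875), 89.8868408203125)
wrist ball [ 48.  -93.5] 105.1 q mod 90: -27.1
top block 26 [[-23.3, -105.0, 112.2], [-13.6, -102.7, 115.2], [10.7, -98.0, 116.9]] ((-6.550142288208008, -104.24088287353516), (6.329413890838623, 35.32658386230469), 77.90166473388672)
top pad 110 [[-39.1, -50.4, 94.7], [1.3, -46.5, 98.8], [39.8, -42.6, 102.5]] ((3.6691341400146484, -63.69136428833008), (77.75909423828125, 54.29205322265625), 11.237661361694336)
top ball [90.2 48.8] 102.5 q mod 90: -28.4
top ball [ 47.9 -91.2] 103.0 q mod 90: -27.7
top ball [-47.7  90.9] 102.6 q mod 90: -27.7
top ball [-90.9 -48.6] 103.1 q mod 90: -28.1
7.7 [ 511.5 -103.   215.3] [ 0.53  0.41 -0.27]
at [ 511.5 -103.   215.3] yaw -6.28 F [ 0.53  0.41 -0.27] t 7.7 op 1.001
shift cm [  3.51  -5.91 -15.75] rot deg [-0.04  0.02 -0.08]
```

View pics/wrist3.png

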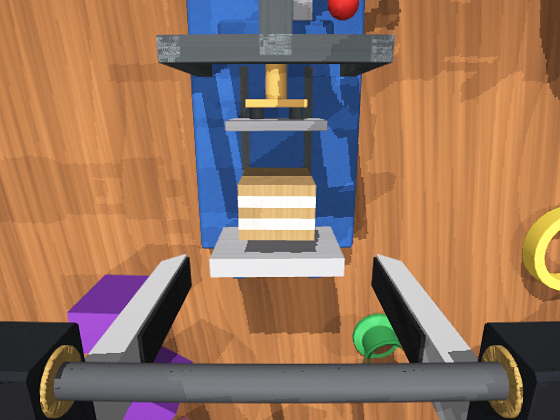

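The block stands free in the bay: x=+0.3 mm, square, top at 115 mm. About 16 mm is left to the fence and about 39 mm to the pad. Before inserting the fingers I'll check what stands under the arc on the -x side of the capstan.

```bash
python3 - <<'E'
from h import *
d=np.load("top0.npy");p=robot.camera_params("top")
yaw=np.radians(-6.24);ex=np.array([np.cos(yaw),np.sin(yaw)]);ey=np.array([-np.sin(yaw),np.cos(yaw)]);O=np.array([523.7,10.3])
m=np.zeros(d.shape,bool);m[140:240,150:355]=1
C,uv=cloud(p,d,m);P=np.c_[(C[:,:2]-O)@ex,(C[:,:2]-O)@ey-130,C[:,2]]
for xs in range(-110,20,10):
    row=[]
    for ys in range(-110,110,10):
        q=P[(P[:,0]>=xs)&(P[:,0]<xs+10)&(P[:,1]>=ys)&(P[:,1]<ys+10),2]
        row.append(f"{q.max():4.0f}" if len(q) else "   .")
    print(xs,"".join(row))
hub=O+130*ey;print("hub",hub)
def c(th,r): th=np.radians(th);return hub+(-r*np.cos(th))*ex+r*np.sin(th)*ey
w=c(-55,85);print(w);go(w[0],w[1],180,-6.24)
E
```

```text
-110    3   3   4   2   3   4   3   1   5   3   4   6   3   5   4   3   2   4   1   3   3   6
-100    5   4   4   4   3 117 117 108   2   2   3   5   3   6   4   3   4   4   4   4   3   4
-90    4   4   4   5   4 119 117 111   2   3   5   3   4   5   3   1   6   4   2   4   2   4
-80   34  32  33  32  34  34 114 113  34  33  32  32  33  34  35  33  32  34  32  32  33  32
-70   32  34  33  32  36  34 110 115 109  33  32  34  36  33  33  32  34  35  35  33  35  32
-60   35  35  35  33  34  34  34 111 115  33  34  33  33  32  33  33  33  35  35 118 115  33
-50   86  84  34  33  34  33  32 111 112 110  33  35  33  35  36  34  34 113 114 117 117   .
-40   87  82  33  33  34  34  34  33 116 112  63  62  34  32  32 112 113 114 114 113 111   .
-30   87  85  34  33  34  34  34  33 108 113 109  64  63 112 114 115 112 112   .  33  34  34
-20   85  82  33  35  32  34  33  61  63 160 160 159 159 113 113 110   .  32  34  32  33  33
-10  154 154 153 154 154 153 153 154 159 159 160 158 159 154 154 153 153 153 154 154 153 152
0  152 152 154 153 153 153 153 152 156 160 159 160 158 153 154 154 153 152 153 154 152 153
10  152   . 149   .   . 152 113 150 149 159 159 158 157   . 149 150   . 149   . 152 148 153
hub [537.83013909 139.52979211]
[481.79689943  75.61362786]
at [ 511.5 -103.   215.3] yaw -6.28 F [ 0.53  0.41 -0.27] t 7.7 op 1.001
shift cm [  3.51  -4.91 -17.43] rot deg [-0.04  0.02 -0.08]
```

Call:
carry_out([
  {"jaw": 0.6, "xyz": [0, -1, -3.5], "rot": [0, 0, 0]},
  {"jaw": 0, "xyz": [0, -2, -7.5], "rot": [0, 0, 0]},
  {"jaw": 0, "xyz": [0, -3.5, -12], "rot": [0, 0, 0]},
  {"jaw": 0, "xyz": [0, -4.5, -16], "rot": [0, 0, 0]},
  {"jaw": 0, "xyz": [0, -4.9, -17.4], "rot": [0, 0, 0]},
  {"jaw": 0, "xyz": [0, -4.9, -17.4], "rot": [0, 0, 0]},
  {"jaw": 0, "xyz": [3, -4.9, -17.4], "rot": [0, 0, 0]},
  {"jaw": 0, "xyz": [5, -4.9, -17.4], "rot": [0, 0, 0]},
  {"jaw": 0, "xyz": [5, -4.9, -17.4], "rot": [0, 0, 0]},
])

```text
time: 8.6
ee_pos: [479.4, 73.6, 160.5]
orientation: [1.285, 1.159, -1.298]
ft_force: [-0.3, -0.0, -0.9]
opening: 0.27
```

```bash
python3 look.py 4 wrist top side
python3 -c "
from h import *
go(481.8,75.6,91,-6.24)"
```

```text
wrist block 56 [[-29.3, -91.5, 106.0], [-22.7, -90.3, 107.4], [-16.1, -88.9, 110.0]] ((-22.731916427612305, -89.98926544189453), (13.141901016235352, 2.9888179302215576), 1.398898959159851)
wrist pad 227 [[-38.6, -102.1, 93.3], [-23.8, -90.5, 99.5], [-16.2, -45.5, 104.8]] ((-27.414413452148438, -72.91309356689453), (15.993541717529297, 58.17013931274414), 10.816872596740723)
wrist ball [91.3 49. ] 103.6 q mod 90: -28.2
wrist ball [-91.3 -49.2] 103.7 q mod 90: -28.3
wrist ball [ 48.8 -92.8] 104.8 q mod 90: -27.7
top fence 319 [[-54.0, -167.0, 109.3], [-0.3, -158.7, 115.3], [54.1, -151.1, 118.8]] ((0.6046485900878906, -159.15789794921875), (110.15923309326172, 16.5587158203125), 0.19495412707328796)
top block 472 [[-29.4, -134.8, 109.6], [0.3, -112.3, 115.1], [29.9, -90.2, 118.8]] ((0.5502605438232422, -112.57445526123047), (45.10966873168945, 60.62944793701172), 89.40687561035156)
top pad 123 [[-39.2, -99.3, 94.3], [-0.2, -46.9, 98.6], [39.2, -42.6, 103.7]] ((3.893726348876953, -66.4168701171875), (78.12704467773438, 58.63623046875), 10.534479141235352)
top ball [90.7 49.1] 103.1 q mo
[... 227 characters left out ...]
 89.87633514404297)
side block 149 [[-40.1, -146.7, 106.4], [-11.7, -108.6, 115.2], [31.8, -83.3, 119.9]] ((-5.193088531494141, -114.97344970703125), (63.90482711791992, 77.18274688720703), 89.7230453491211)
side pad 60 [[-32.4, -109.9, 93.2], [-14.4, -88.7, 97.6], [28.0, -37.2, 104.6]] ((-13.219586372375488, -68.35015869140625), (60.70188903808594, 71.44224548339844), 21.771364212036133)
side ball [-89.3 -47.8] 101.3 q mod 90: -28.2
side ball [93.3 48.9] 105.3 q mod 90: -27.7
side ball [-46.   91.5] 102.4 q mod 90: -26.7
8.75 [482.1  74.4 165.5] [ 1.08 -0.74  0.31]
at [482.1  74.4 165.5] yaw -6.37 F [ 1.08 -0.74  0.31] t 8.75 op 0.144
shift cm [ 7.45 -0.05 -0.12] rot deg [-0.13  0.02 -0.04]
```

View pics/wrist4.png

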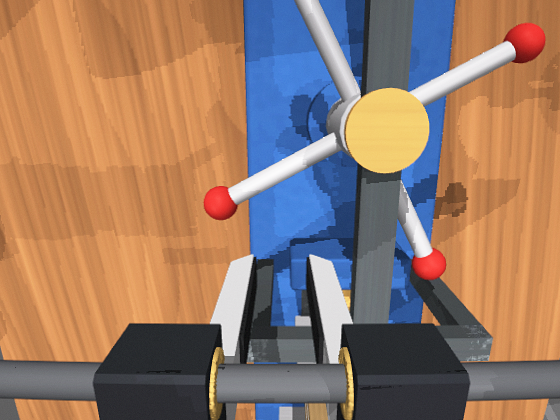

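View pics/side4.png

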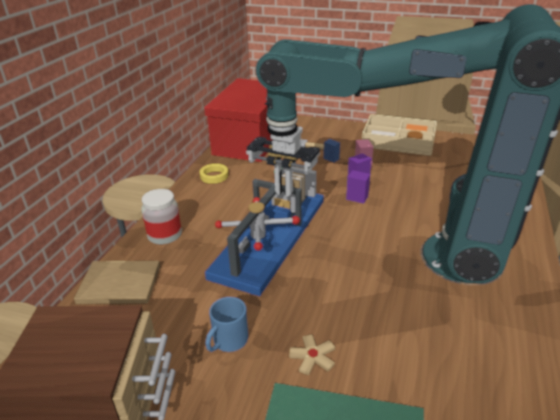

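The wrist view shows the fingers between two spokes. The near ball is at (220,203), the next at (429,264), and the bar is clear to the right. I'll finish closing and dip.

Call:
carry_out([
  {"jaw": 0, "xyz": [0, 0, 0], "rot": [0, 0, 0]},
  {"jaw": 0, "xyz": [0, 0, 0], "rot": [0, 0, 0]},
  {"jaw": 0, "xyz": [2.5, 0, 0], "rot": [0, 0, 0]},
  {"jaw": 0, "xyz": [5, 0, 0], "rot": [0, 0, 0]},
  {"jaw": 0, "xyz": [7, 0, 0], "rot": [0, 0, 0]},
  {"jaw": 0, "xyz": [7.5, 0, 0], "rot": [0, 0, 0]},
  {"jaw": 0, "xyz": [7.5, 0, 0], "rot": [0, 0, 0]},
])

```text
time: 9.45
ee_pos: [481.4, 75.4, 89.8]
orientation: [1.289, 1.156, -1.29]
ft_force: [-0.2, -0.4, 0.8]
opening: 0.007
```

```bash
cat > arc.py <<'E'
from h import *
import sys
yaw=np.radians(-6.24);ex=np.array([np.cos(yaw),np.sin(yaw)]);ey=np.array([-np.sin(yaw),np.cos(yaw)]);O=np.array([523.7,10.3]);hub=O+130*ey
s=robot.state();A=R.from_rotvec(s["orientation"]).as_matrix()
rel=np.array([(s["ee_pos"][:2]-hub)@ex,(s["ee_pos"][:2]-hub)@ey])
print("rel hub",rel.round(1),"z",s["ee_pos"][2].round(1),"theta",np.degrees(np.arctan2(rel[1],-rel[0])).round(1),"F press",(s["ft_force"][:2]@ex).round(2),(s["ft_force"][:2]@ey).round(2),"t",s["time"],"op",round(s["opening"],3))
if len(sys.argv)>1:
    r=float(sys.argv[1]);phis=np.arange(float(sys.argv[2]),float(sys.argv[3])+.01,float(sys.argv[4]))
    for ph in phis:   # spoke angle phi; finger centre behind it touching, along-spoke r
        f=np.radians(ph);u=np.array([-np.cos(f),np.sin(f)]);t=np.array([np.sin(f),np.cos(f)])
        c=r*u-(6+12.5*abs(np.sin(f))+8*np.cos(f))*t
        D=c-rel; w=np.array([*(D[0]*ex+D[1]*ey),0]); print(ph,c.round(1),(A.T@w/10).round(2))
E
python3 arc.py 82 -28 52 5
```

```text
rel hub [-49.1 -69.9] z 89.8 theta -54.9 F press -0.2 -0.46 t 9.45 op 0.007
-28.0 [-63.5 -55.2] [ 0.   -1.44 -1.47]
-23.0 [-68.4 -48.8] [ 0.   -1.92 -2.1 ]
-18.0 [-72.6 -42. ] [ 0.   -2.35 -2.79]
-13.0 [-76.2 -34.6] [ 0.   -2.7  -3.52]
-8.0 [-79.  -26.9] [ 0.   -2.99 -4.29]
-3.0 [-81.1 -18.9] [ 0.   -3.2  -5.09]
2.0 [-82.5 -11.6] [ 0.   -3.34 -5.83]
7.0 [-83.3  -5.4] [ 0.   -3.42 -6.45]
12.0 [-83.6   1. ] [ 0.   -3.45 -7.08]
17.0 [-83.5   7.4] [ 0.   -3.44 -7.73]
22.0 [-82.8  13.9] [ 0.   -3.37 -8.38]
27.0 [-81.6  20.5] [ 0.   -3.25 -9.03]
32.0 [-79.8  27. ] [ 0.   -3.07 -9.69]
37.0 [-77.5  33.4] [ -0.    -2.84 -10.33]
42.0 [-74.5  39.8] [ -0.    -2.55 -10.96]
47.0 [-71.   45.9] [ -0.    -2.19 -11.58]
52.0 [-66.9  51.8] [ -0.    -1.78 -12.17]
```

Call:
carry_out([
  {"jaw": 0, "xyz": [0, -0.8, -0.8], "rot": [0, 0, 0]},
  {"jaw": 0, "xyz": [0, -1.1, -1.1], "rot": [0, 0, 0]},
  {"jaw": 0, "xyz": [0, -1.3, -1.3], "rot": [0, 0, 0]},
  {"jaw": 0, "xyz": [0, -1.4, -1.5], "rot": [0, 0, 0]},
  {"jaw": 0, "xyz": [0, -1.6, -1.7], "rot": [0, 0, 0]},
  {"jaw": 0, "xyz": [0, -1.75, -1.9], "rot": [0, 0, 0]},
  {"jaw": 0, "xyz": [0, -1.9, -2.1], "rot": [0, 0, 0]},
])

```text
time: 10.15
ee_pos: [468.0, 96.5, 91.5]
orientation: [1.291, 1.146, -1.286]
ft_force: [6.0, -6.0, -1.0]
opening: 0.005
```

```bash
python3 arc.py; python3 look.py 5 wrist|grep -E "ball|^[0-9]"
```

```text
rel hub [-64.8 -50.3] z 91.5 theta -37.9 F press 6.6 -5.34 t 10.15 op 0.005
wrist ball [-94.6 -42. ] 103.5 q mod 90: -24.0
wrist ball [ 45.9 -91.4] 102.3 q mod 90: -26.6
10.2 [467.8  96.9  91.5] [ 6.94 -4.53 -0.9 ]
```

Call:
carry_out([
  {"jaw": 0, "xyz": [0, -0.25, -0.35], "rot": [0, 0, 0]},
  {"jaw": 0, "xyz": [0, -0.45, -0.7], "rot": [0, 0, 0]},
  {"jaw": 0, "xyz": [0, -0.8, -1.4], "rot": [0, 0, 0]},
  {"jaw": 0, "xyz": [0, -1.05, -2.2], "rot": [0, 0, 0]},
])

```text
time: 10.6
ee_pos: [460.2, 119.1, 91.6]
orientation: [1.291, 1.145, -1.286]
ft_force: [6.5, -6.9, 1.4]
opening: 0.0
```

```bash
python3 arc.py
```

```text
rel hub [-75.  -28.7] z 91.6 theta -20.9 F press 7.19 -6.13 t 10.6 op 0.0
```

Call:
carry_out([
  {"jaw": 0, "xyz": [0, -0.2, -0.8], "rot": [0, 0, 0]},
  {"jaw": 0, "xyz": [0, -0.35, -1.5], "rot": [0, 0, 0]},
  {"jaw": 0, "xyz": [0, -0.45, -2.15], "rot": [0, 0, 0]},
  {"jaw": 0, "xyz": [0, -0.5, -2.8], "rot": [0, 0, 0]},
  {"jaw": 0, "xyz": [0, -0.45, -3.45], "rot": [0, 0, 0]},
  {"jaw": 0, "xyz": [0, -0.4, -4.1], "rot": [0, 0, 0]},
  {"jaw": 0, "xyz": [0, -0.3, -4.75], "rot": [0, 0, 0]},
  {"jaw": 0, "xyz": [0, -0.1, -5.4], "rot": [0, 0, 0]},
])

```text
time: 11.4
ee_pos: [462.3, 171.5, 90.5]
orientation: [1.285, 1.148, -1.294]
ft_force: [-0.4, -9.4, 1.7]
opening: 0.007
```

```bash
python3 arc.py;python3 look.py 6 wrist
```

```text
rel hub [-78.6  23.6] z 90.5 theta 16.7 F press 0.59 -9.4 t 11.4 op 0.007
wrist ball [43.1 88.5] 98.5 q mod 90: 26.0
wrist ball [-87.5  52.5] 102.0 q mod 90: 31.0
11.45 [462.3 172.8  90.3] [-0.59 -6.9   1.18]
```

Call:
carry_out([
  {"jaw": 0, "xyz": [0, 0.2, -0.65], "rot": [0, 0, 0]},
  {"jaw": 0, "xyz": [0, 0.5, -1.25], "rot": [0, 0, 0]},
  {"jaw": 0, "xyz": [0, 0.9, -1.9], "rot": [0, 0, 0]},
  {"jaw": 0, "xyz": [0, 1.3, -2.45], "rot": [0, 0, 0]},
  {"jaw": 0, "xyz": [0, 0.5, -1.8], "rot": [0, 0, 0]},
  {"jaw": 0, "xyz": [0, 0.1, -1.5], "rot": [0, 0, 0]},
  {"jaw": 0, "xyz": [-3, 0.1, -1.5], "rot": [0, 0, 0]},
  {"jaw": 0, "xyz": [-4.5, 0.1, -1.5], "rot": [0, 0, 0]},
  {"jaw": 0, "xyz": [-4.5, 1, 2], "rot": [0, 0, 0]},
  {"jaw": 0, "xyz": [-4.5, 2.2, 6], "rot": [0, 0, 0]},
  {"jaw": 0, "xyz": [-4.5, 3.5, 9.8], "rot": [0, 0, 0]},
  {"jaw": 0, "xyz": [-4.5, 3.5, 9.8], "rot": [0, 0, 0]},
])

```text
time: 12.65
ee_pos: [486.3, 70.4, 135.4]
orientation: [1.293, 1.151, -1.293]
ft_force: [-0.8, 0.9, 0.7]
opening: 0.007
```

```bash
python3 arc.py;python3 look.py 7 wrist top
```

```text
rel hub [-43.7 -74.3] z 135.4 theta -59.5 F press -0.86 0.83 t 12.65 op 0.007
wrist ball [83.2 58.9] 102.0 q mod 90: -35.3
wrist ball [-80.8 -65.4] 103.9 q mod 90: -39.0
wrist ball [ 65.1 -82.3] 104.9 q mod 90: -38.4
top fence 318 [[-54.1, -167.2, 108.8], [0.5, -158.7, 115.0], [54.0, -150.8, 119.1]] ((0.6959266662597656, -159.09869384765625), (16.804277420043945, 110.17028045654297), 89.91368103027344)
top block 473 [[-29.4, -134.7, 109.3], [-0.0, -112.4, 115.3], [29.9, -90.2, 119.3]] ((0.7203826904296875, -112.59444427490234), (45.223873138427734, 60.567344665527344), 89.38396453857422)
top pad 127 [[-39.5, -99.6, 93.4], [0.2, -69.1, 99.4], [39.7, -64.6, 104.3]] ((1.9018325805664062, -77.31990051269531), (78.59271240234375, 37.019134521484375), 11.401084899902344)
top ball [79.6 64.8] 102.6 q mod 90: -39.2
top ball [-64.4  80.3] 102.9 q mod 90: -38.8
12.75 [485.7  73.7 135.2] [ 0.37  0.65 -0.29]
```

View pics/wrist7.png

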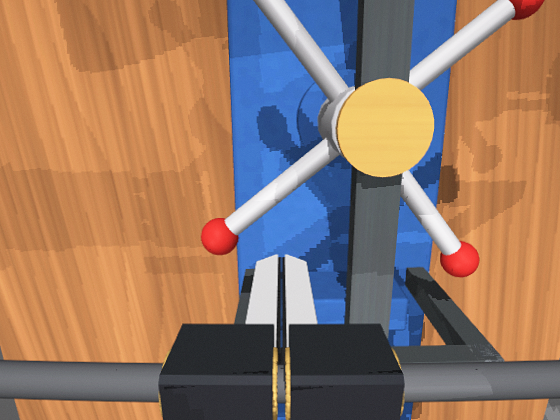

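The spokes now stand at -38.8°. The pad advanced 22.1 mm, which matches the 79° turn. Fingers are behind the next spoke, so I dip for stroke 2.

Call:
carry_out([
  {"jaw": 0, "xyz": [2.5, 0, 0], "rot": [0, 0, 0]},
  {"jaw": 0, "xyz": [4.3, 0, 0], "rot": [0, 0, 0]},
  {"jaw": 0, "xyz": [4.5, 0, 0], "rot": [0, 0, 0]},
])

```text
time: 13.05
ee_pos: [483.5, 75.4, 87.4]
orientation: [1.286, 1.161, -1.292]
ft_force: [-0.9, 0.3, -0.5]
opening: 0.005
```

```bash
python3 arc.py 80 -39 51 5
```

```text
rel hub [-47.1 -69.7] z 87.4 theta -56.0 F press -0.96 0.17 t 13.05 op 0.005
-39.0 [-49.5 -66. ] [ 0.   -0.25 -0.37]
-34.0 [-55.4 -61. ] [ 0.   -0.83 -0.87]
-29.0 [-60.7 -55.5] [ 0.01 -1.36 -1.42]
-24.0 [-65.6 -49.3] [ 0.01 -1.85 -2.04]
-19.0 [-69.9 -42.7] [ 0.01 -2.28 -2.7 ]
-14.0 [-73.6 -35.6] [ 0.01 -2.65 -3.41]
-9.0 [-76.5 -28.2] [ 0.02 -2.94 -4.15]
-4.0 [-78.8 -20.4] [ 0.02 -3.16 -4.93]
1.0 [-80.2 -12.8] [ 0.02 -3.31 -5.69]
6.0 [-81.2  -6.8] [ 0.02 -3.4  -6.29]
11.0 [-81.6  -0.7] [ 0.02 -3.45 -6.9 ]
16.0 [-81.6   5.6] [ 0.02 -3.45 -7.53]
21.0 [-81.1  11.9] [ 0.02 -3.4  -8.16]
26.0 [-80.1  18.3] [ 0.02 -3.29 -8.8 ]
31.0 [-78.5  24.7] [ 0.02 -3.13 -9.44]
36.0 [-76.4  31. ] [  0.02  -2.92 -10.07]
41.0 [-73.7  37.2] [ 1.000e-02 -2.650e+00 -1.069e+01]
46.0 [-70.4  43.3] [ 1.00e-02 -2.31e+00 -1.13e+01]
51.0 [-66.5  49.1] [ 1.000e-02 -1.930e+00 -1.188e+01]
```

Call:
carry_out([
  {"jaw": 0, "xyz": [0, 0, 0], "rot": [0, 0, 0]},
  {"jaw": 0, "xyz": [0, 0, 0], "rot": [0, 0, 0]},
])

```text
time: 13.25
ee_pos: [486.5, 74.7, 91.2]
orientation: [1.29, 1.155, -1.287]
ft_force: [0.3, -0.6, -0.0]
opening: 0.004
```

```bash
python3 arc.py 80 -39 -20 5
```

```text
rel hub [-44. -70.] z 91.2 theta -57.9 F press 0.36 -0.56 t 13.25 op 0.004
-39.0 [-49.5 -66. ] [-0.   -0.56 -0.4 ]
-34.0 [-55.4 -61. ] [-0.   -1.14 -0.9 ]
-29.0 [-60.7 -55.5] [-0.   -1.68 -1.46]
-24.0 [-65.6 -49.3] [-0.   -2.16 -2.07]
```

Call:
carry_out([
  {"jaw": 0, "xyz": [0, -0.3, -0.2], "rot": [0, 0, 0]},
  {"jaw": 0, "xyz": [0, -0.55, -0.4], "rot": [0, 0, 0]},
  {"jaw": 0, "xyz": [0, -0.85, -0.65], "rot": [0, 0, 0]},
  {"jaw": 0, "xyz": [0, -1.15, -0.9], "rot": [0, 0, 0]},
  {"jaw": 0, "xyz": [0, -1.4, -1.2], "rot": [0, 0, 0]},
  {"jaw": 0, "xyz": [0, -1.7, -1.45], "rot": [0, 0, 0]},
  {"jaw": 0, "xyz": [0, -2.15, -2.05], "rot": [0, 0, 0]},
  {"jaw": 0, "xyz": [0, -2.6, -2.75], "rot": [0, 0, 0]},
  {"jaw": 0, "xyz": [0, -2.95, -3.45], "rot": [0, 0, 0]},
  {"jaw": 0, "xyz": [0, -3.25, -4.2], "rot": [0, 0, 0]},
  {"jaw": 0, "xyz": [0, -3.45, -4.95], "rot": [0, 0, 0]},
  {"jaw": 0, "xyz": [0, -3.6, -5.7], "rot": [0, 0, 0]},
])

```text
time: 14.45
ee_pos: [459.1, 132.0, 91.6]
orientation: [1.29, 1.145, -1.287]
ft_force: [5.2, -9.2, 0.5]
opening: 0.004
```

```bash
python3 arc.py; python3 look.py 8 wrist top
```

```text
rel hub [-77.4 -16.1] z 91.6 theta -11.7 F press 6.21 -8.54 t 14.45 op 0.004
wrist ball [ -6.5 102.5] 102.7 q mod 90: -3.6
wrist ball [  3.4 102.8] 102.9 q mod 90: 1.9
wrist ball [-102.6    0.6] 102.6 q mod 90: 0.3
wrist ball [ -8.4 -94. ] 94.3 q mod 90: 5.1
top fence 320 [[-54.0, -167.1, 109.3], [-0.3, -158.5, 115.2], [53.9, -150.8, 119.3]] ((0.7247467041015625, -159.00332641601562), (110.5845947265625, 16.484336853027344), 0.08000408113002777)
top block 472 [[-29.4, -134.8, 109.3], [-0.0, -112.5, 115.2], [30.0, -90.2, 119.3]] ((0.5850639343261719, -112.62167358398438), (45.21640396118164, 60.24625778198242), 89.12574768066406)
top pad 121 [[-38.6, -99.5, 93.8], [-3.2, -80.4, 99.1], [38.1, -75.9, 103.7]] ((-0.13842010498046875, -89.1548843383789), (26.42731475830078, 77.4911117553711), 89.7718505859375)
top ball [103.1  -3.2] 103.2 q mod 90: 1.8
14.55 [458.3 133.1  91.4] [ 2.05 -3.55  2.21]
```

Call:
carry_out([
  {"jaw": 0, "xyz": [0, -0.1, -0.6], "rot": [0, 0, 0]},
  {"jaw": 0, "xyz": [0, -0.15, -1.25], "rot": [0, 0, 0]},
  {"jaw": 0, "xyz": [0, -0.15, -1.85], "rot": [0, 0, 0]},
  {"jaw": 0, "xyz": [0, -0.1, -2.45], "rot": [0, 0, 0]},
  {"jaw": 0, "xyz": [0, 0, -3.1], "rot": [0, 0, 0]},
  {"jaw": 0, "xyz": [0, 0.15, -3.75], "rot": [0, 0, 0]},
  {"jaw": 0, "xyz": [0, 0.4, -4.4], "rot": [0, 0, 0]},
  {"jaw": 0, "xyz": [0, 0.65, -5], "rot": [0, 0, 0]},
  {"jaw": 0, "xyz": [0, 1, -5.6], "rot": [0, 0, 0]},
])

```text
time: 15.45
ee_pos: [471.7, 185.3, 90.1]
orientation: [1.283, 1.149, -1.296]
ft_force: [-2.8, -9.0, 2.2]
opening: 0.003
```

```bash
python3 arc.py; python3 look.py 9 wrist top
```

```text
rel hub [-70.7  38.3] z 90.1 theta 28.4 F press -1.76 -9.29 t 15.45 op 0.003
wrist ball [-74.   69.7] 101.7 q mod 90: 43.3
top fence 316 [[-54.1, -167.1, 109.6], [-0.0, -158.7, 115.1], [54.2, -151.0, 119.2]] ((0.5794296264648438, -159.11669921875), (16.444690704345703, 110.08513641357422), 89.98043823242188)
top block 475 [[-29.4, -140.4, 108.7], [-0.1, -117.7, 115.2], [29.9, -95.8, 119.0]] ((0.6927528381347656, -118.16464233398438), (45.34553909301758, 60.657310485839844), 89.66110229492188)
top pad 122 [[-37.8, -99.5, 93.5], [-2.3, -91.8, 99.1], [39.8, -87.6, 103.7]] ((0.3457221984863281, -93.52085876464844), (79.3526840209961, 14.349787712097168), 3.128720283508301)
top ball [71.2 73.7] 102.5 q mod 90: 44.0
top ball [ 72.7 -72.6] 102.8 q mod 90: 44.9
top ball [-72.  -74.4] 103.5 q mod 90: 44.1
15.55 [471.7 186.7  89.9] [-1.93 -6.34  1.37]
```

The block has moved 5.6 mm with the pad, and q≈134°. From the pictures I expect fence contact near q≈171° and 25 N near q≈189°. I'll finish this stroke, then re-seat behind the next spoke with the tool turned 25°, so one finger edge bears at a definite lever.

Call:
carry_out([
  {"jaw": 0, "xyz": [0, 0.35, -0.55], "rot": [0, 0, 0]},
  {"jaw": 0, "xyz": [0, -0.45, 0.1], "rot": [0, 0, 0]},
  {"jaw": 0, "xyz": [0, -0.85, 0.4], "rot": [0, 0, 0]},
  {"jaw": 0, "xyz": [-3, -0.85, 0.4], "rot": [0, 0, 0]},
  {"jaw": 0, "xyz": [-4.5, -0.85, 0.4], "rot": [0, 0, 0]},
  {"jaw": 0, "xyz": [-4.5, 0, 3], "rot": [7, 0, 0]},
  {"jaw": 0, "xyz": [-4.5, 1, 6.5], "rot": [14, 0, 0]},
  {"jaw": 0, "xyz": [-4.5, 2, 9.5], "rot": [21, 0, 0]},
  {"jaw": 0, "xyz": [-4.5, 2.7, 11.6], "rot": [25, 0, 0]},
  {"jaw": 0, "xyz": [-4.5, 2.7, 11.6], "rot": [25, 0, 0]},
  {"jaw": 0, "xyz": [-4.5, 2.7, 11.6], "rot": [25, 0, 0]},
])

```text
time: 16.65
ee_pos: [486.3, 71.2, 135.2]
orientation: [1.6, 0.9, -1.598]
ft_force: [-0.4, -0.3, -0.2]
opening: 0.006
```

```bash
cat > arc2.py <<'E'
from h import *
import sys
yaw=np.radians(-6.24);ex=np.array([np.cos(yaw),np.sin(yaw)]);ey=np.array([-np.sin(yaw),np.cos(yaw)]);O=np.array([523.7,10.3]);hub=O+130*ey
s=robot.state();A=R.from_rotvec(s["orientation"]).as_matrix()
rel=np.array([(s["ee_pos"][:2]-hub)@ex,(s["ee_pos"][:2]-hub)@ey]);F=np.array([s["ft_force"][:2]@ex,s["ft_force"][:2]@ey])
yw=np.degrees(np.arctan2(A[1,1],A[0,1]));a=np.radians(-6.24-yw)
cor=np.array([-12.5*np.cos(a)+8*np.sin(a),12.5*np.sin(a)+8*np.cos(a)])
k=rel+cor
# spoke angle if touching at corner: tangential dist 6 behind
R_=np.hypot(*k);ph=np.arctan2(k[1],-k[0])+np.arcsin(6/R_);t=np.array([np.sin(ph),np.cos(ph)])
print("rel",rel.round(1),"z",s["ee_pos"][2].round(1),"yaw",yw.round(1),"phi if touching",np.degrees(ph).round(1),"lever",np.sqrt(R_**2-36).round(1),"Fpress",F.round(2),"Fn",(-F@t).round(2),"torque Nm",((k[0]*F[1]-k[1]*F[0])/1000).round(3),"N@80",((k[0]*F[1]-k[1]*F[0])/80).round(2),"t",s["time"])
if len(sys.argv)>1:
    for p in np.arange(float(sys.argv[1]),float(sys.argv[2])+.01,float(sys.argv[3])):
        f=np.radians(p);u=np.array([-np.cos(f),np.sin(f)]);t=np.array([np.sin(f),np.cos(f)])
        c=80*u-6*t-cor;D=c-rel;print(p,c.round(1),(A.T@np.array([*(D[0]*ex+D[1]*ey),0])/10).round(2))
E
python3 look.py 10 wrist top;python3 arc2.py -50 -40 5
```

```text
wrist block 794 [[-8.9, -107.2, 106.1], [17.2, -97.8, 112.3], [29.9, -96.2, 116.3]] ((10.482934951782227, -97.59669494628906), (12.263750076293945, 44.873146057128906), 74.72297668457031)
wrist pad 617 [[-20.9, -98.7, 97.9], [-6.6, -97.0, 100.4], [18.5, -89.0, 104.9]] ((-0.49096107482910156, -93.8453369140625), (10.06200122833252, 43.11305236816406), 89.11898803710938)
wrist ball [-68.  78.] 103.5 q mod 90: -41.1
wrist ball [ 68.5 -79. ] 104.5 q mod 90: -40.9
wrist ball [-78.1 -69.1] 104.3 q mod 90: -41.5
top fence 317 [[-53.9, -167.2, 110.3], [-0.3, -158.8, 115.2], [54.0, -151.1, 119.0]] ((0.4181709289550781, -159.29116821289062), (16.93918228149414, 109.90220642089844), 89.75184631347656)
top block 472 [[-29.3, -141.6, 109.4], [-0.1, -118.8, 115.4], [29.8, -96.9, 119.4]] ((0.6289539337158203, -119.24913024902344), (60.46530532836914, 45.16584777832031), 0.04814401641488075)
top pad 122 [[-39.4, -99.3, 93.9], [-0.3, -93.0, 99.6], [39.8, -88.8, 104.4]] ((0.2992515563964844, -94.92102813720703), (79.38994598388672, 13.433095932006836), 0.9336729049682617)
top ball [77.1 68.1] 102.9 q mod 90: -41.5
top ball [-67.7  77.6] 103.0 q mod 90: -41.1
16.75 [486.3  71.9 135.1] [ 0.31  0.63 -0.22]
rel [-43.9 -72.9] z 135.1 yaw -31.2 phi if touching -45.0 lever 79.3 Fpress [0.24 0.66] Fn -0.29 torque Nm -0.019 N@80 -0.24 t 16.75
-50.0 [-38.9 -77.7] [-0.    0.66  0.22]
-45.0 [-44.4 -73.3] [-0.   -0.02  0.06]
-40.0 [-49.5 -68.5] [ 0.   -0.69 -0.16]
```

View pics/wrist10.png

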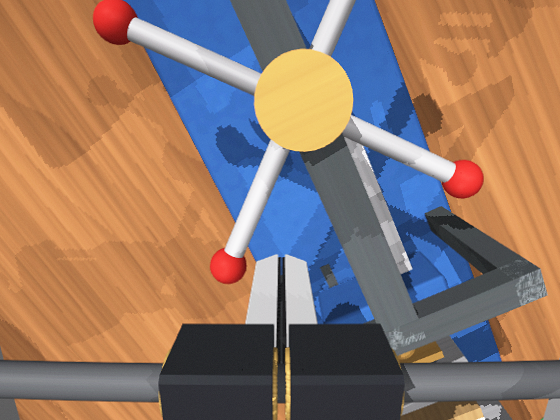

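Call:
carry_out([
  {"jaw": 0, "xyz": [0, 0.7, 0.3], "rot": [0, 0, 0]},
  {"jaw": 0, "xyz": [0, 0.7, 0.3], "rot": [0, 0, 0]},
  {"jaw": 0, "xyz": [2.5, 0.7, 0.3], "rot": [0, 0, 0]},
  {"jaw": 0, "xyz": [4, 0.7, 0.3], "rot": [0, 0, 0]},
  {"jaw": 0, "xyz": [4.4, 0.7, 0.3], "rot": [0, 0, 0]},
  {"jaw": 0, "xyz": [4.4, 0.7, 0.3], "rot": [0, 0, 0]},
  {"jaw": 0, "xyz": [4.4, 0.7, 0.3], "rot": [0, 0, 0]},
])

```text
time: 17.45
ee_pos: [491.6, 64.8, 91.8]
orientation: [1.6, 0.899, -1.597]
ft_force: [0.5, -0.1, 0.5]
opening: 0.006
```

```bash
python3 arc2.py -44 20 4
```

```text
rel [-37.8 -79.3] z 91.8 yaw -31.3 phi if touching -51.3 lever 80.7 Fpress [ 0.49 -0.09] Fn 0.44 torque Nm 0.037 N@80 0.47 t 17.45
-44.0 [-45.4 -72.4] [-0.   -0.98 -0.3 ]
-40.0 [-49.5 -68.6] [-0.   -1.51 -0.48]
-36.0 [-53.3 -64.4] [-0.   -2.03 -0.69]
-32.0 [-56.7 -60. ] [-0.   -2.53 -0.94]
-28.0 [-59.9 -55.4] [-0.   -3.01 -1.23]
-24.0 [-62.7 -50.6] [-0.   -3.47 -1.55]
-20.0 [-65.2 -45.5] [-0.   -3.91 -1.9 ]
-16.0 [-67.3 -40.4] [-0.   -4.32 -2.28]
-12.0 [-69.1 -35. ] [-0.   -4.7  -2.69]
-8.0 [-70.4 -29.6] [-0.   -5.06 -3.12]
-4.0 [-71.4 -24.1] [-0.   -5.38 -3.58]
0.0 [-72.1 -18.5] [-0.   -5.67 -4.05]
4.0 [-72.3 -12.9] [-0.   -5.93 -4.55]
8.0 [-72.1  -7.3] [-0.   -6.15 -5.07]
12.0 [-71.6  -1.8] [-0.   -6.34 -5.6 ]
16.0 [-70.6   3.7] [-0.   -6.48 -6.14]
20.0 [-69.3   9.2] [-0.   -6.59 -6.68]
```

Call:
carry_out([
  {"jaw": 0, "xyz": [0, -0.7, -0.2], "rot": [0, 0, 0]},
  {"jaw": 0, "xyz": [0, -1, -0.3], "rot": [0, 0, 0]},
  {"jaw": 0, "xyz": [0, -1.25, -0.4], "rot": [0, 0, 0]},
  {"jaw": 0, "xyz": [0, -1.5, -0.5], "rot": [0, 0, 0]},
  {"jaw": 0, "xyz": [0, -2, -0.7], "rot": [0, 0, 0]},
  {"jaw": 0, "xyz": [0, -2.5, -0.95], "rot": [0, 0, 0]},
  {"jaw": 0, "xyz": [0, -2.75, -1.1], "rot": [0, 0, 0]},
  {"jaw": 0, "xyz": [0, -3, -1.25], "rot": [0, 0, 0]},
])

```text
time: 18.25
ee_pos: [473.9, 88.3, 91.8]
orientation: [1.599, 0.891, -1.596]
ft_force: [4.7, -7.0, -0.4]
opening: 0.011
```

```bash
python3 arc2.py
```

```text
rel [-58.  -57.9] z 91.8 yaw -31.3 phi if touching -30.2 lever 79.8 Fpress [ 5.44 -6.42] Fn 8.28 torque Nm 0.67 N@80 8.37 t 18.25
```

Call:
carry_out([
  {"jaw": 0, "xyz": [0, -0.25, -0.15], "rot": [0, 0, 0]},
  {"jaw": 0, "xyz": [0, -0.5, -0.3], "rot": [0, 0, 0]},
])

```text
time: 18.45
ee_pos: [471.4, 93.5, 91.9]
orientation: [1.599, 0.89, -1.596]
ft_force: [4.9, -7.3, -0.4]
opening: 0.005
```

```bash
python3 arc2.py
```

```text
rel [-61. -53.] z 91.9 yaw -31.3 phi if touching -26.1 lever 79.7 Fpress [ 5.62 -6.68] Fn 8.48 torque Nm 0.688 N@80 8.6 t 18.45
```

Call:
carry_out([
  {"jaw": 0, "xyz": [0, -0.2, -0.2], "rot": [0, 0, 0]},
  {"jaw": 0, "xyz": [0, -0.4, -0.35], "rot": [0, 0, 0]},
])

```text
time: 18.65
ee_pos: [469.5, 98.5, 91.8]
orientation: [1.599, 0.891, -1.596]
ft_force: [4.5, -7.5, -0.3]
opening: 0.008
```

```bash
python3 arc2.py; python3 look.py 11 top
```

```text
rel [-63.5 -48.3] z 91.8 yaw -31.3 phi if touching -22.3 lever 79.6 Fpress [ 5.3  -6.92] Fn 8.41 torque Nm 0.684 N@80 8.54 t 18.65
top fence 323 [[-54.0, -167.1, 109.3], [-0.2, -158.4, 115.1], [54.0, -147.4, 118.6]] ((0.5805130004882812, -157.25497436523438), (110.518798828125, 20.193410873413086), 0.17086955904960632)
top block 472 [[-29.4, -146.8, 108.8], [-0.2, -124.5, 115.2], [29.9, -102.3, 119.0]] ((0.4427318572998047, -124.5903091430664), (60.45163345336914, 44.76620864868164), 0.14714686572551727)
top pad 119 [[-39.1, -102.4, 94.7], [0.7, -98.3, 99.3], [39.1, -94.3, 104.3]] ((0.5761146545410156, -98.32325744628906), (8.333043098449707, 79.51056671142578), 89.83456420898438)
top ball [95.  39.2] 102.7 q mod 90: -22.4
top ball [ 38.3 -94.8] 102.3 q mod 90: -22.0
18.7 [469.3  98.9  91.8] [ 3.85 -6.88 -0.71]
```

Baseline is steady at about 8.5 N at 80 mm lever, and q=157.8° (phi -22). I'll carry on in 2°/row steps and watch for the rise.

Call:
carry_out([
  {"jaw": 0, "xyz": [0, -0.2, -0.2], "rot": [0, 0, 0]},
  {"jaw": 0, "xyz": [0, -0.4, -0.4], "rot": [0, 0, 0]},
  {"jaw": 0, "xyz": [0, -0.6, -0.6], "rot": [0, 0, 0]},
])

```text
time: 19.0
ee_pos: [467.1, 106.5, 91.8]
orientation: [1.598, 0.891, -1.597]
ft_force: [2.7, -7.1, 1.4]
opening: 0.007
```

```bash
python3 arc2.py
```

```text
rel [-66.8 -40.6] z 91.8 yaw -31.3 phi if touching -16.2 lever 79.5 Fpress [ 3.47 -6.75] Fn 7.45 torque Nm 0.601 N@80 7.52 t 19.0
```

Call:
carry_out([
  {"jaw": 0, "xyz": [0, -0.2, -0.2], "rot": [0, 0, 0]},
  {"jaw": 0, "xyz": [0, -0.35, -0.4], "rot": [0, 0, 0]},
])

```text
time: 19.2
ee_pos: [466.0, 111.7, 91.7]
orientation: [1.597, 0.891, -1.598]
ft_force: [2.9, -8.5, 0.0]
opening: 0.005
```

```bash
python3 arc2.py
```

```text
rel [-68.4 -35.5] z 91.7 yaw -31.3 phi if touching -12.4 lever 79.4 Fpress [ 3.84 -8.16] Fn 8.8 torque Nm 0.711 N@80 8.89 t 19.2
```

Call:
carry_out([
  {"jaw": 0, "xyz": [0, -0.2, -0.2], "rot": [0, 0, 0]},
  {"jaw": 0, "xyz": [0, -0.35, -0.45], "rot": [0, 0, 0]},
])

```text
time: 19.4
ee_pos: [465.3, 117.3, 91.7]
orientation: [1.597, 0.891, -1.598]
ft_force: [2.1, -7.8, 1.3]
opening: 0.008
```

```bash
python3 arc2.py 0 16 2; python3 look.py 12 top
```

```text
rel [-69.7 -30. ] z 91.7 yaw -31.3 phi if touching -8.4 lever 79.3 Fpress [ 2.91 -7.51] Fn 7.85 torque Nm 0.634 N@80 7.92 t 19.4
0.0 [-72.1 -18.5] [-0.01 -0.7  -0.94]
2.0 [-72.2 -15.8] [-0.01 -0.84 -1.19]
4.0 [-72.3 -13. ] [-0.01 -0.96 -1.44]
6.0 [-72.3 -10.2] [-0.01 -1.08 -1.69]
8.0 [-72.1  -7.4] [-0.02 -1.18 -1.95]
10.0 [-71.9  -4.6] [-0.02 -1.28 -2.21]
12.0 [-71.6  -1.8] [-0.02 -1.37 -2.48]
14.0 [-71.1   1. ] [-0.02 -1.45 -2.75]
16.0 [-70.6   3.7] [-0.02 -1.52 -3.02]
top fence 353 [[-54.0, -167.0, 110.5], [-0.7, -157.9, 115.1], [53.9, -147.3, 118.9]] ((0.6036186218261719, -157.4388427734375), (110.43108367919922, 20.685260772705078), 0.25409170985221863)
top block 429 [[-29.4, -146.5, 108.0], [0.0, -126.3, 115.0], [30.0, -106.2, 119.2]] ((0.7138080596923828, -126.54376983642578), (40.90624237060547, 60.803955078125), 89.9180679321289)
top pad 117 [[-38.9, -106.2, 94.5], [-1.6, -102.0, 99.6], [38.4, -98.0, 103.7]] ((0.4349365234375, -102.1885757446289), (8.341779708862305, 79.2520980834961), 89.76080322265625)
top ball [102.   12.8] 102.8 q mod 90: -7.2
19.45 [465.2 117.7  91.7] [ 1.58 -7.55 -0.24]
```

Call:
carry_out([
  {"jaw": 0, "xyz": [0, -0.1, -0.1], "rot": [0, 0, 0]},
  {"jaw": 0, "xyz": [0, -0.18, -0.22], "rot": [0, 0, 0]},
])

```text
time: 19.65
ee_pos: [465.1, 119.8, 91.8]
orientation: [1.597, 0.89, -1.598]
ft_force: [2.4, -8.3, 0.9]
opening: 0.006
```

```bash
python3 arc2.py
```

```text
rel [-70.2 -27.5] z 91.8 yaw -31.3 phi if touching -6.5 lever 79.3 Fpress [ 3.33 -8.02] Fn 8.35 torque Nm 0.676 N@80 8.45 t 19.65
```

Call:
carry_out([
  {"jaw": 0, "xyz": [0, -0.08, -0.11], "rot": [0, 0, 0]},
  {"jaw": 0, "xyz": [0, -0.16, -0.22], "rot": [0, 0, 0]},
])

```text
time: 19.85
ee_pos: [464.9, 122.3, 91.8]
orientation: [1.597, 0.89, -1.598]
ft_force: [3.1, -9.4, 1.7]
opening: 0.005
```

```bash
python3 arc2.py
```

```text
rel [-70.6 -25. ] z 91.8 yaw -31.3 phi if touching -4.7 lever 79.3 Fpress [ 4.14 -9.02] Fn 9.33 torque Nm 0.76 N@80 9.5 t 19.85
```

Call:
carry_out([
  {"jaw": 0, "xyz": [0, -0.08, -0.12], "rot": [0, 0, 0]},
  {"jaw": 0, "xyz": [0, -0.15, -0.24], "rot": [0, 0, 0]},
])

```text
time: 20.05
ee_pos: [464.9, 124.9, 91.8]
orientation: [1.597, 0.889, -1.598]
ft_force: [2.1, -10.1, 0.8]
opening: 0.006
```

```bash
python3 arc2.py
```

```text
rel [-70.9 -22.5] z 91.8 yaw -31.4 phi if touching -2.8 lever 79.2 Fpress [ 3.23 -9.8 ] Fn 9.95 torque Nm 0.804 N@80 10.05 t 20.05
```

Call:
carry_out([
  {"jaw": 0, "xyz": [0, -0.07, -0.12], "rot": [0, 0, 0]},
  {"jaw": 0, "xyz": [0, -0.14, -0.25], "rot": [0, 0, 0]},
])

```text
time: 20.25
ee_pos: [465.0, 127.5, 91.8]
orientation: [1.596, 0.888, -1.598]
ft_force: [3.4, -10.5, 0.7]
opening: 0.003
```

```bash
python3 arc2.py 0 14 2;python3 look.py 13 top
```

```text
rel [-71.1 -19.9] z 91.8 yaw -31.4 phi if touching -1.0 lever 79.1 Fpress [  4.49 -10.03] Fn 10.11 torque Nm 0.826 N@80 10.32 t 20.25
0.0 [-72.1 -18.5] [-0.   -0.15 -0.08]
2.0 [-72.2 -15.8] [-0.   -0.28 -0.33]
4.0 [-72.3 -13. ] [-0.01 -0.4  -0.58]
6.0 [-72.3 -10.2] [-0.01 -0.52 -0.83]
8.0 [-72.1  -7.4] [-0.01 -0.63 -1.09]
10.0 [-71.9  -4.6] [-0.01 -0.72 -1.35]
12.0 [-71.6  -1.8] [-0.02 -0.81 -1.62]
14.0 [-71.2   1. ] [-0.02 -0.89 -1.89]
top fence 352 [[-53.8, -167.1, 110.4], [0.1, -157.8, 115.3], [53.8, -147.2, 119.5]] ((0.6016998291015625, -157.28811645507812), (109.95979309082031, 20.519075393676758), 0.05923930183053017)
top block 429 [[-29.3, -146.8, 109.7], [-0.1, -125.9, 115.0], [29.7, -106.1, 119.2]] ((0.34562110900878906, -126.48664093017578), (59.75397491455078, 40.96708297729492), 0.011532607488334179)
top pad 117 [[-38.8, -106.2, 95.0], [-1.9, -102.1, 99.4], [38.4, -98.0, 104.4]] ((0.46344757080078125, -102.17054748535156), (79.2188949584961, 8.281234741210938), 0.18473318219184875)
top ball [102.9  -0.5] 102.9 q mod 90: 0.3
20.3 [465.  127.7  91.8] [  2.8  -10.21   1.07]
```

The block has stopped at the fence (edge -106.1 unchanged) and the force is rising. About 10 N is clamped now, with the ball reading 0.3°. About 10° more is needed.

Call:
carry_out([
  {"jaw": 0, "xyz": [0, -0.07, -0.12], "rot": [0, 0, 0]},
  {"jaw": 0, "xyz": [0, -0.13, -0.25], "rot": [0, 0, 0]},
])

```text
time: 20.5
ee_pos: [465.1, 130.0, 91.8]
orientation: [1.596, 0.888, -1.599]
ft_force: [2.7, -11.5, 1.9]
opening: 0.001
```

```bash
python3 arc2.py
```

```text
rel [-71.3 -17.4] z 91.8 yaw -31.4 phi if touching 0.8 lever 79.1 Fpress [  3.98 -11.18] Fn 11.12 torque Nm 0.904 N@80 11.3 t 20.5
```

Call:
carry_out([
  {"jaw": 0, "xyz": [0, -0.06, -0.12], "rot": [0, 0, 0]},
  {"jaw": 0, "xyz": [0, -0.12, -0.25], "rot": [0, 0, 0]},
])

```text
time: 20.7
ee_pos: [465.4, 132.5, 91.8]
orientation: [1.595, 0.888, -1.599]
ft_force: [2.3, -12.0, 1.9]
opening: 0.004
```

```bash
python3 arc2.py
```

```text
rel [-71.3 -14.9] z 91.8 yaw -31.4 phi if touching 2.7 lever 79.0 Fpress [  3.6  -11.67] Fn 11.49 torque Nm 0.933 N@80 11.66 t 20.7
```

Call:
carry_out([
  {"jaw": 0, "xyz": [0, -0.06, -0.12], "rot": [0, 0, 0]},
  {"jaw": 0, "xyz": [0, -0.12, -0.25], "rot": [0, 0, 0]},
])

```text
time: 20.9
ee_pos: [465.7, 135.0, 91.8]
orientation: [1.595, 0.887, -1.599]
ft_force: [1.8, -12.1, 1.2]
opening: 0.006
```

```bash
python3 arc2.py;python3 look.py 14 top wrist| grep -E "ball|block"
```

```text
rel [-71.2 -12.4] z 91.8 yaw -31.4 phi if touching 4.5 lever 78.9 Fpress [  3.08 -11.83] Fn 11.55 torque Nm 0.936 N@80 11.7 t 20.9
top block 434 [[-29.4, -146.5, 108.6], [0.2, -126.1, 115.3], [29.8, -106.1, 119.1]] ((0.4560985565185547, -126.44342041015625), (40.90180969238281, 60.05828857421875), 89.9128646850586)
top ball [102.4 -10.6] 102.9 q mod 90: 5.9
top ball [-12.  -99.3] 100.0 q mod 90: 6.9
wrist ball [-102.3    9.6] 102.8 q mod 90: 5.4
```

Call:
carry_out([
  {"jaw": 0, "xyz": [0, -0.05, -0.13], "rot": [0, 0, 0]},
  {"jaw": 0, "xyz": [0, -0.1, -0.26], "rot": [0, 0, 0]},
])

```text
time: 21.2
ee_pos: [466.1, 137.4, 91.8]
orientation: [1.595, 0.886, -1.599]
ft_force: [1.9, -13.9, 1.9]
opening: 0.008
```

```bash
python3 arc2.py
```

```text
rel [-71.1  -9.9] z 91.8 yaw -31.4 phi if touching 6.3 lever 78.9 Fpress [  3.39 -13.59] Fn 13.13 torque Nm 1.065 N@80 13.31 t 21.2
```

Call:
carry_out([
  {"jaw": 0, "xyz": [0, -0.05, -0.13], "rot": [0, 0, 0]},
  {"jaw": 0, "xyz": [0, -0.1, -0.26], "rot": [0, 0, 0]},
])

```text
time: 21.4
ee_pos: [466.5, 139.9, 91.8]
orientation: [1.594, 0.886, -1.6]
ft_force: [1.2, -13.5, 2.5]
opening: 0.005
```

```bash
python3 arc2.py;python3 look.py 15 top wrist| grep -E "ball|block|pad"
```

```text
rel [-70.9  -7.4] z 91.8 yaw -31.4 phi if touching 8.1 lever 78.8 Fpress [  2.69 -13.29] Fn 12.78 torque Nm 1.034 N@80 12.92 t 21.4
top block 431 [[-29.4, -146.5, 108.5], [-0.1, -126.1, 115.2], [29.8, -106.1, 118.9]] ((0.5428295135498047, -126.48652648925781), (60.54072952270508, 40.8594970703125), 0.19731712341308594)
top pad 118 [[-38.9, -106.3, 95.1], [-1.6, -102.1, 99.2], [38.4, -97.9, 103.4]] ((0.5850715637207031, -102.08000183105469), (79.40001678466797, 8.546197891235352), 0.2041822075843811)
top ball [101.2 -17.2] 102.7 q mod 90: 9.6
top ball [ 20.6 100.8] 102.9 q mod 90: 11.6
top ball [ -18.2 -101.3] 103.0 q mod 90: 10.2
wrist ball [-101.3   16.1] 102.6 q mod 90: 9.0
wrist ball [ -18.2 -113.2] 114.7 q mod 90: 9.1
```

Force is about +4.6 N over baseline, so about 23 N. The turn since contact (about 17° = 4.8 mm) gives about 24 N, so the two agree. I'll back off, rise and check.

Call:
carry_out([
  {"jaw": 0, "xyz": [0, 0.1, 0.25], "rot": [0, 0, 0]},
  {"jaw": 0, "xyz": [0, 0.3, 0.7], "rot": [0, 0, 0]},
  {"jaw": 0, "xyz": [0, 0.6, 1.5], "rot": [0, 0, 0]},
  {"jaw": 0, "xyz": [0, 0.6, 1.5], "rot": [0, 0, 0]},
  {"jaw": 0, "xyz": [-3, 0.6, 1.5], "rot": [0, 0, 0]},
  {"jaw": 0, "xyz": [-7, 0.6, 1.5], "rot": [0, 0, 0]},
  {"jaw": 0, "xyz": [-11, 0.6, 1.5], "rot": [0, 0, 0]},
  {"jaw": 0, "xyz": [-11, -4, 1.5], "rot": [0, 0, 0]},
  {"jaw": 0, "xyz": [-11, -8, 1.5], "rot": [0, 0, 0]},
  {"jaw": 0, "xyz": [-11, -8, 1.5], "rot": [0, 0, 0]},
  {"jaw": 0, "xyz": [-11, -8, 1.5], "rot": [0, 0, 0]},
])

```text
time: 22.6
ee_pos: [388.6, 174.6, 201.2]
orientation: [1.598, 0.9, -1.597]
ft_force: [0.7, -0.3, 0.4]
opening: 0.006
```

```bash
python3 look.py 16 top wrist
```

```text
top fence 355 [[-53.8, -167.3, 110.3], [-0.2, -157.5, 115.1], [53.9, -147.3, 119.1]] ((0.5509796142578125, -157.29098510742188), (20.45403289794922, 110.12578582763672), 89.994384765625)
top block 431 [[-29.4, -146.5, 108.4], [-0.1, -125.9, 115.1], [29.9, -106.1, 119.1]] ((0.6872043609619141, -126.31731414794922), (60.683921813964844, 41.06703186035156), 0.07745897769927979)
top pad 114 [[-39.0, -106.2, 94.5], [-1.8, -102.1, 99.2], [38.3, -98.2, 103.8]] ((0.5210647583007812, -102.26310729980469), (8.166650772094727, 79.4284896850586), 89.61284637451172)
top ball [101.1 -17.7] 102.6 q mod 90: 9.9
top ball [ 21.  101.5] 103.7 q mod 90: 11.7
top ball [ -17.2 -100. ] 101.5 q mod 90: 9.8
wrist block 480 [[-30.2, -120.2, 106.2], [-19.6, -107.5, 113.9], [-5.7, -105.3, 116.4]] ((-16.824363708496094, -114.14285278320312), (27.345413208007812, 18.223155975341797), 1.9246999025344849)
wrist pad 121 [[-40.2, -114.3, 94.8], [-28.6, -106.7, 101.0], [-15.6, -101.4, 104.9]] ((-28.352577209472656, -108.98314666748047), (11.759679794311523, 26.96523666381836), 74.57682037353516)
wrist ball [-100.9   15.8] 102.1 q mod 90: 8.9
wrist ball [ -17.1 -102.8] 104.2 q mod 90: 9.5
22.7 [389.4 173.8 200.7] [0.45 0.18 0.68]
```

View pics/top16.png

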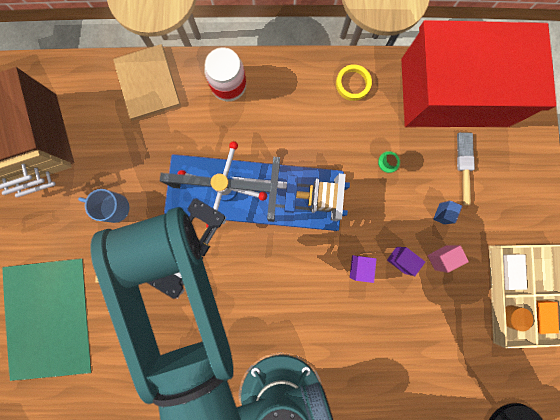

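The top view shows the block clamped against the fence at (327,195). The spool at (389,161), bundle at (447,212) and mug at (105,206) are unmoved, and the hand is clear. The capstan held after release, so I'll hand in.

```bash
python3 -c "
from rig import robot
print(robot.job_done())"
```

```text
the job is handed in; nothing more can be done
None
```

I stood the brown-and-pale block in the middle of the bay with its plies facing the fence and let it go. I then wound the jaw in with three clockwise spoke pushes, about 217° in all, moving the jaw only with the capstan. The job was handed in at about 22.7 s; no verdict came back.

**Grip:** My estimate is 23–24 N on the block.
- **By force:** the push on the spoke rose from about 8.4 N to about 13 N at 80 mm, which gives about 23 N.
- **By turn:** the capstan turned about 17° after the block met the fence (4.8 mm on the springs), which gives about 24 N.

**Last checks:**
- **Block:** within 1 mm of the bay's centre line, square, and with its top at 115 mm as expected. It did not move during the final tightening.
- **Capstan:** it held its angle after I withdrew, with the hand clear at 200 mm height. The highest reading on the tool at my stops, which were one to twelve 0.1 s rows apart, was about 14 N.
- **Bystanders:** in the last top picture the mug, spool and bundle are where they started.

**Disagreements:**
- The free-turning force came out about 8.4 N instead of the stated 6 to 7.5 N, so I judged the grip by the rise, not by 12 N outright.
- Spoke angles from the cameras and from the finger position differed by about 1–2°.

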